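# Put the market eggs up in the sliding-lid box

### The arm

A 7-joint arm with a two-finger parallel gripper is mounted at the origin on the work surface. World frame = base frame: x ahead of the robot, y to its left, z up, the work surface at z = 0. Lengths are in m, angles in degrees, forces in N, time in s.
With the tool pointing down it reaches from about 0.425 to 0.875 m from the base axis. Payload 4.7 kg.
Tool frame: the origin (TCP) lies midway between the tips of the shut fingers; the grasp point (between the pads) lies env.grip_point_offset behind it (env.grip_point_offset is the distance from the TCP to the grasp point, in m); z points along the fingers, y is the line along which they close (so a half turn about z gives the same grasp; the last joint's range is limited). The gripper opens to 87 mm and grips with 3 to 60 N. Pads are 19 mm wide; open, the fingers measure 117 mm over their backs; the gripper's body (75 mm by 190 mm) begins 51 mm behind the grasp point.
Start: joints at [69.849, 18.392, -4.016, 83.108, 1.295, 78.541, -3.26], TCP at [0.232, -0.607, 0.223] pointing down, gripper open.
Joint ranges: [-163.93, 163.93], [-17.29, 119.83], [-79.2, 71.16], [3.27, 140.29], [-89.18, 269.18], [5.43, 117.66], [-154.24, 154.24]. Speed limits (degrees/s): [147.25, 147.25, 180, 180, 180, 180, 180].

### API

Orientations are given as [roll, pitch, yaw] about the fixed x, y, z axes, in that order (R = Rz(yaw) Ry(pitch) Rx(roll)).
In Python, from cell import env gives the robot as it stands.
- The arm moves only by the shell command python3 -m creep 'ROWS' [FORCE]. ROWS is a JSON object of lists of equal length, an entry for each row: "translation": the shift along the tool's x, y, z in units of 0.08 m (1.0 is 0.08 m), a list of three; "turn": the turn, a rotation vector about the tool's x, y, z in units of 180 degrees (1.0 is 180 degrees), a list of three; "grip": the opening, from 0 (shut) to 1 (fully open). In form: {"translation": [[x, y, z], ...], "turn": [[ax, ay, az], ...], "grip": [grip, ...]}. A call has 1 to 5 rows; each row shifts and turns the commanded pose from where the row before left it, along the tool's axes as they then stand; what a row does not reach is not made up. A row lasts 1/8 s, in which the tool goes at most 62.5 mm and 10.7 degrees, less where a joint would pass 70% of its speed; a pose out of reach is approached as far as the arm can. A call with a number of a shift or a turn outside -1 to 1 is refused whole. A call with a gripper value outside its range is refused whole. The fingers move at their own pace and stop on an object; FORCE is the grip in N (left out, the last holds). Time passes only in rows, so rows that do not move let the fingers close. It gives the time, the measured TCP pose, the force, the opening and the grip force at its end, in the units of the state.
- env.get_obs(): the state, without advancing time (a new reading comes with each control period).
- env.read_camera(name): name is "scene" or "top" or "wrist"; returns a dict with "frame" (480x640x3 uint8, red, green, blue), "z_map" (480x640 float32, m along the optical axis (not along the pixel's ray), 0 where there is no reading), "K" (3x3 intrinsics, pixels), "rvec" (rotation vector, rad) and "tvec" (3), from world to camera coordinates, as OpenCV has them. Camera axes: x right, y down, z forward; pixel columns grow to the right and rows downward; lengths in m; the calibration is good to about 2 mm. A picture is of the moment at which its call begins.
- env.sign_off(): hands the job in; it is judged then, once.
The state is a dict: "time_s": time; "qpos": joint angles; "joint_velocities": joint speeds; "effort": joint torques, N m; "tool_pos": TCP position; "tool_rot": TCP orientation; "force": force on the tool from outside, world axes, zero at the start; "wrist_torque": the same for the moment, N m; "grip_width": finger opening in m; "grasp_force": force on a finger pad.
Only numpy, scipy, OpenCV 4.12 (cv2) and the standard library are available. Lean on these libraries where they do the work, as an engineer would, in place of code of your own. Each camera call takes 0.05 s, during which the arm holds its last target. There are 200 camera calls.

### The job

Put the eggs away: take the limes that were left in the wooden egg box out into the orange bowl, and move every egg from the pulp flat into the box, set gently and upright, narrow end down, each in a pocket of its own, without dropping, squeezing hard or pressing it. When all are in, enter the lid into its track at the box's open end and slide it fully home. Do not shift the squeezer, tongs or rolling pin.

Things in the scene. Friction and masses are not known exactly. Their poses are not given: they have to be found in the camera images.
- egg_box: open wooden egg box, fixed to the worktop, 216 mm wide (x), 276 mm long (y), 97 mm high; origin on the worktop under its middle, z up. In it a pine block with six dimpled pockets, two across x, three along y, 76 mm apart; block top 29 mm above the origin. Inner side walls at x +/-94 mm; lips above the track overhang to x +/-92 mm. Inner end faces at y +/-126 mm; +y end open for the lid, -y end closed.
- home (a point): inner face of the closed (-y) end wall, which stops the lid, at mid-groove height (84 mm). The track runs along the box's y in both side walls: ledge 78 mm high, groove 12 mm high (the lid is 8) and 208 mm wide (the lid is 202), lips above it up to 97 mm
- pocket0 (a point): centre of the floor of pocket 0 of the egg box: a conical dimple 15 mm deep, 21 mm across at its floor and 38 mm at its rim, in which an egg stands upright, narrow end down, on the floor
- pocket1 (a point): centre of the floor of pocket 1 of the egg box: a conical dimple 15 mm deep, 21 mm across at its floor and 38 mm at its rim, in which an egg stands upright, narrow end down, on the floor
- pocket2 (a point): centre of the floor of pocket 2 of the egg box: a conical dimple 15 mm deep, 21 mm across at its floor and 38 mm at its rim, in which an egg stands upright, narrow end down, on the floor
- pocket3 (a point): centre of the floor of pocket 3 of the egg box: a conical dimple 15 mm deep, 21 mm across at its floor and 38 mm at its rim, in which an egg stands upright, narrow end down, on the floor
- pocket4 (a point): centre of the floor of pocket 4 of the egg box: a conical dimple 15 mm deep, 21 mm across at its floor and 38 mm at its rim, in which an egg stands upright, narrow end down, on the floor
- pocket5 (a point): centre of the floor of pocket 5 of the egg box: a conical dimple 15 mm deep, 21 mm across at its floor and 38 mm at its rim, in which an egg stands upright, narrow end down, on the floor
- mouth (a point): middle of the track's open end, at the box's +y end (y +138 mm), 84 mm above the worktop, half-way up the groove; the lid enters here and slides toward the box's -y. The end wall here is only 71 mm high, so the lid passes over it; the groove flares outward, up and down by 6 mm over its last 26 mm (lips up to 104 mm high)
- lid: loose plywood sliding lid, 202 mm wide (x), 262 mm long (y), 8 mm thick, about 280 g, flat on the worktop; origin at the centre of its underside, z up. In the middle of its top a grip rib 100 mm long (along x), 18 mm thick (y), 32 mm tall (top 40 mm above the origin). Either end may enter first. Fully home its origin is at x 0, y +5 mm, z 78 mm in the box's frame
- flat: piece of grey moulded-pulp egg flat, fixed to the worktop, 164 mm square, 25 mm high with 8 mm look-only peaks between the cells; four dimples like the pockets at x, y = +/-38 mm, floors 10 mm above its origin (on the worktop under its middle)
- egg1: brown hen's egg standing upright, narrow end down; 57 mm tall, 44 mm across at its widest, which is 32 mm above its tip; about 60 g; cracks if pressed with over 30 N or gripped with over 50 N a finger. Origin at its lower tip, z up through the egg. Starts in a dimple of the flat. May be absent.
- egg2: brown hen's egg standing upright, narrow end down; 57 mm tall, 44 mm across at its widest, which is 32 mm above its tip; about 60 g; cracks if pressed with over 30 N or gripped with over 50 N a finger. Origin at its lower tip, z up through the egg. Starts in a dimple of the flat. May be absent.
- egg3: brown hen's egg standing upright, narrow end down; 57 mm tall, 44 mm across at its widest, which is 32 mm above its tip; about 60 g; cracks if pressed with over 30 N or gripped with over 50 N a finger. Origin at its lower tip, z up through the egg. Starts in a dimple of the flat. May be absent.
- egg4: brown hen's egg standing upright, narrow end down; 57 mm tall, 44 mm across at its widest, which is 32 mm above its tip; about 60 g; cracks if pressed with over 30 N or gripped with over 50 N a finger. Origin at its lower tip, z up through the egg. Starts in a dimple of the flat. May be absent.
- lime1: green lime, a ball 48 mm across, about 70 g; origin at its centre. Starts in one of the box's pockets. May be absent.
- lime2: green lime, a ball 48 mm across, about 70 g; origin at its centre. Starts in one of the box's pockets. May be absent.
- lime3: green lime, a ball 48 mm across, about 70 g; origin at its centre. Starts in one of the box's pockets. May be absent.
- bowl: loose round orange plastic bowl, 128 mm across the rim, 55 mm high, about 150 g; origin at the centre of its underside
- squeezer: bystander: aluminium lime squeezer, about 220 mm long, 45 mm high, lying on the worktop between the robot and the lid; origin under its cup
- tongs: bystander: stainless tongs, 250 mm long, lying on the worktop beyond the lid; origin under the middle
- rolling_pin: bystander: short wooden rolling pin, 200 mm long, 42 mm thick, lying on the worktop beyond the flat; origin under the middle
- table: the rough concrete worktop, top at height 0
There are look-alikes about, which are no part of the job. Leave any blue or pink look-alike of the egg4 alone. Leave any red look-alike of the egg1 alone.

How it is judged (in metres and radians):
On the way, in this order (a step that is already met when the one before it is completed fails the run):
1. every egg stands in a pocket of the box and every lime is in the bowl, the lid not yet on ((distance between egg1 and pocket0 below 0.01 m or distance between egg1 and pocket1 below 0.01 m or distance between egg1 and pocket2 below 0.01 m or distance between egg1 and pocket3 below 0.01 m or distance between egg1 and pocket4 below 0.01 m or distance between egg1 and pocket5 below 0.01 m) and angle between each of egg1, egg2, egg3, egg4's own z axis and vertical below 0.35 rad and (distance between egg2 and pocket0 below 0.01 m or distance between egg2 and pocket1 below 0.01 m or distance between egg2 and pocket2 below 0.01 m or distance between egg2 and pocket3 below 0.01 m or distance between egg2 and pocket4 below 0.01 m or distance between egg2 and pocket5 below 0.01 m) and (distance between egg3 and pocket0 below 0.01 m or distance between egg3 and pocket1 below 0.01 m or distance between egg3 and pocket2 below 0.01 m or distance between egg3 and pocket3 below 0.01 m or distance between egg3 and pocket4 below 0.01 m or distance between egg3 and pocket5 below 0.01 m) and (distance between egg4 and pocket0 below 0.01 m or distance between egg4 and pocket1 below 0.01 m or distance between egg4 and pocket2 below 0.01 m or distance between egg4 and pocket3 below 0.01 m or distance between egg4 and pocket4 below 0.01 m or distance between egg4 and pocket5 below 0.01 m) and horizontal distance between each of lime1, lime2, lime3 and bowl below 0.045 m and z of lime1 in the frame of bowl between 0.015 and 0.085 m and z of lime2 in the frame of bowl between 0.015 and 0.085 m and z of lime3 in the frame of bowl between 0.015 and 0.085 m and horizontal distance between lid and egg_box above 0.2 m), for 0.3 s.
2. the lid has entered the track at the open end and is part of the way in (z of lid in the frame of egg_box between 0.073 and 0.087 m and x of lid in the frame of egg_box between -0.008 and 0.008 m and angle between the y axis of lid and the y axis of egg_box, either way round below 0.06 rad and y of lid in the frame of egg_box between 0.04 and 0.22 m), for 0.2 s.
At the end, for the whole second after the job is handed in: Every egg present stands within 10 mm of a pocket's floor centre and within 20 degrees of upright; every lime present lies in the upright bowl on the worktop; the lid lies in the box's track, within 7 mm of fully home; all at rest and released ((distance between egg1 and pocket0 below 0.01 m or distance between egg1 and pocket1 below 0.01 m or distance between egg1 and pocket2 below 0.01 m or distance between egg1 and pocket3 below 0.01 m or distance between egg1 and pocket4 below 0.01 m or distance between egg1 and pocket5 below 0.01 m) and angle between each of egg1, egg2, egg3, egg4's own z axis and vertical below 0.35 rad and (distance between egg2 and pocket0 below 0.01 m or distance between egg2 and pocket1 below 0.01 m or distance between egg2 and pocket2 below 0.01 m or distance between egg2 and pocket3 below 0.01 m or distance between egg2 and pocket4 below 0.01 m or distance between egg2 and pocket5 below 0.01 m) and (distance between egg3 and pocket0 below 0.01 m or distance between egg3 and pocket1 below 0.01 m or distance between egg3 and pocket2 below 0.01 m or distance between egg3 and pocket3 below 0.01 m or distance between egg3 and pocket4 below 0.01 m or distance between egg3 and pocket5 below 0.01 m) and (distance between egg4 and pocket0 below 0.01 m or distance between egg4 and pocket1 below 0.01 m or distance between egg4 and pocket2 below 0.01 m or distance between egg4 and pocket3 below 0.01 m or distance between egg4 and pocket4 below 0.01 m or distance between egg4 and pocket5 below 0.01 m) and horizontal distance between each of lime1, lime2, lime3 and bowl below 0.045 m and z of lime1 in the frame of bowl between 0.015 and 0.085 m and z of lime2 in the frame of bowl between 0.015 and 0.085 m and z of lime3 in the frame of bowl between 0.015 and 0.085 m and z of lid in the frame of egg_box between 0.073 and 0.087 m and x of lid in the frame of egg_box between -0.008 and 0.008 m and angle between the y axis of lid and the y axis of egg_box, either way round below 0.06 rad and y of lid in the frame of egg_box between -0.005 and 0.012 m and angle between bowl's own z axis and vertical below 0.2 rad and height (world z) of bowl below 0.015 m and linear speed of each of egg1, egg2, egg3, egg4, lime1, lime2, lime3, lid, bowl below 0.02 m/s); the robot touches nothing.
It fails at once if an egg is pressed or dropped hard (over 30 N) on the box or the flat (contact force between any of egg1, egg2, egg3, egg4 and egg_box above 30 N or contact force between any of egg1, egg2, egg3, egg4 and flat above 30 N).
It fails at once if an egg is squeezed hard by the fingers (over 100 N summed over both fingers) (contact force between any of egg1, egg2, egg3, egg4 and the fingers above 100 N).
It fails at once if an egg is dropped on the worktop (over 30 N) or hit by the lid (over 15 N) (contact force between any of egg1, egg2, egg3, egg4 and table above 30 N or contact force between any of egg1, egg2, egg3, egg4 and lid above 15 N).
It fails at once if the squeezer, tongs or rolling pin is shifted by more than 4 cm (distance of any of squeezer, tongs, rolling_pin from where it was at the start of the episode above 0.04 m).
Of egg1, egg2, egg3, egg4 only 3 to 4 are there at a start; the rules pass over those that are not, and their reading is None.
Of lime1, lime2, lime3 only 1 to 2 are there at a start; the rules pass over those that are not, and their reading is None.
At some moment in a run one of lid, bowl may be knocked a few centimetres aside while the robot is not near it.
It also fails if it takes over 210 s, if anything falls off the work surface, if the arm or the gripper's body presses on something with over 40 N, if the wrist force passes 120 N, or if a joint passes its speed limit or range.

## Working session

There is one attempt and no reset: what is moved stays moved. The work goes in short steps, Python scripts to look and compute and a shell command to move; the robot and the scene stay as the last step left them, time stands still between calls to the robot, and variables do not carry over. Pictures are saved under pics/ and viewed, at most 14 in all, crops included, and the job is handed in when it is done.

```bash
ls; mkdir -p pics; cat > h.py <<'E'
import numpy as np,cv2
from cell import env
def cam(n):
    c=env.read_camera(n); R=cv2.Rodrigues(np.array(c['rvec'],float))[0]; t=np.array(c['tvec'],float).ravel()
    return c['frame'],c['z_map'],np.array(c['K']),R,t
def cloud(z,K,R,t):
    v,u=np.mgrid[:480,:640]; p=np.stack([(u-K[0,2])/K[0,0]*z,(v-K[1,2])/K[1,1]*z,z],-1)
    return (p-t)@R
def save(f,n): cv2.imwrite('pics/'+n,f[:,:,::-1])
def ray(u,v,h,K,R,t):
    d=R.T@np.linalg.inv(K)@np.array([u,v,1.]); o=-R.T@t
    return o+d*(h-o[2])/d[2]
E
python3 - <<'E'
from h import *
print(env.get_obs(),env.grip_point_offset)
for n in('top','scene'):
    f,z,K,R,t=cam(n); save(f,n+'0.png'); print(n,K[0,0],-R.T@t,(z>0).mean())
    np.savez('/tmp/'+n,f=f,z=z,K=K,R=R,t=t)
E
```

```text
pics
{'time_s': 0.0, 'qpos': array([69.84835888, 18.43858264, -4.01647291, 83.17518205,  1.29470436,
       78.5416997 , -3.26131759]), 'joint_velocities': array([ 0.11332158, -0.0095549 ,  0.01394829, -0.06487656,  0.1088999 ,
       -0.03331601, -0.07674359]), 'effort': array([ 1.16114488e-04, -4.91287100e+01, -4.03894270e-01, -3.12530208e+01,
       -6.39674510e-02,  4.36861231e-02,  1.79861372e-04]), 'tool_pos': array([ 0.23227213, -0.6064802 ,  0.22146461]), 'tool_rot': array([-1.79889769e+02,  5.25222164e-03,  2.09609188e+01]), 'force': array([ 0.25475668, -0.66100847, -0.52029598]), 'wrist_torque': array([-0.00622469, -0.00835056,  0.00143109]), 'grasp_force': 0.0, 'grip_width': 0.08720904464728779} 0.0187
top 563.9861431342289 [ 0.34333943 -0.0736612   1.53768891] 0.9958072916666667
scene 453.85263718442826 [ 0.94982167 -0.70212004  0.85347726] 0.9959635416666667
```

View pics/top0.png

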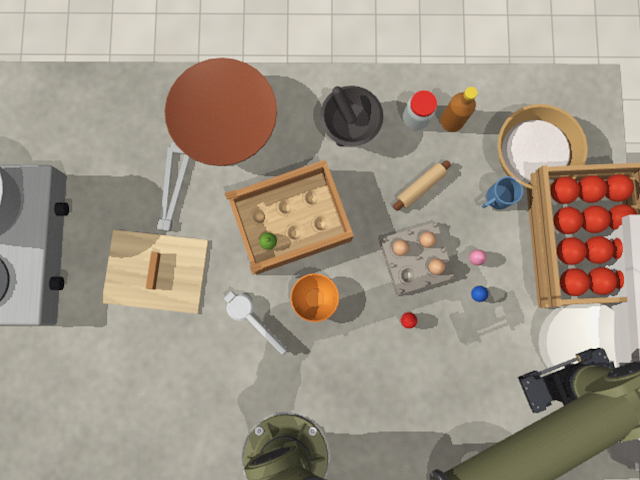

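View pics/scene0.png

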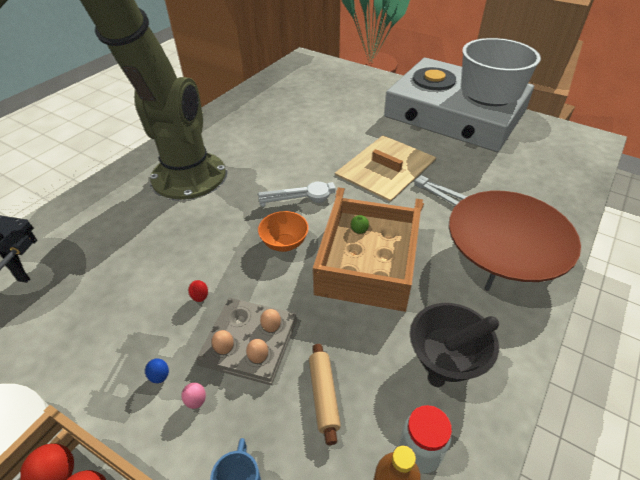

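Top view: three brown eggs sit in the flat at about (400,247), (428,239) and (436,267). One lime is in the box at (267,240), the bowl is at (315,298), and the lid with its rib is at (153,271). The box's flared, open end is its left one, facing the lid. The scene view agrees and shows no other limes.

```bash
cat >> h.py <<'E'
def comps(m,a=40):
    n,l,s,c=cv2.connectedComponentsWithStats(m.astype(np.uint8))
    return [l==i for i in range(1,n) if s[i,4]>=a]
def rect(P,tag):
    r=cv2.minAreaRect((P[:,:2]*1000).astype(np.float32)); print(tag,np.round(r[0],1),np.round(r[1],1),round(r[2],1))
def fitball(P):
    A=np.c_[2*P,np.ones(len(P))]; s=np.linalg.lstsq(A,(P**2).sum(1),rcond=None)[0]; return s[:3],np.sqrt(s[3]+s[:3]@s[:3])
E
cat > m.py <<'E'
from h import *
d=np.load('/tmp/top.npz');f,z,K,R,t=[d[k] for k in 'fzKRt']
W=cloud(z,K,R,t);X,Y,Z=W[...,0],W[...,1],W[...,2]
hsv=cv2.cvtColor(f,cv2.COLOR_RGB2HSV);H,S,V=cv2.split(hsv)
def win(u0,v0,u1,v1):
    m=np.zeros(Z.shape,bool);m[v0:v1,u0:u1]=1;return m
print('table',np.median(Z[win(100,330,200,400)]))
b=win(215,155,365,280)
for lo,hi in((.085,.12),(.06,.082),(.02,.035)):
    m=b&(Z>lo)&(Z<hi); rect(W[m],(lo,hi,m.sum(),np.median(Z[m])))
l=win(95,220,215,320)
m=l&(Z>.004)&(Z<.014); rect(W[max(comps(m),key=np.sum)],'lid')
m=l&(Z>.03); rect(W[m],('rib',np.median(Z[m])))
fl=win(370,210,465,305); m=fl&(Z>.012)&(Z<.04); rect(W[max(comps(m),key=np.sum)],'flat')
m=fl&(Z>.045)
for c in comps(m,20): print('egg',np.round(fitball(W[c]),4) if 0 else np.round(W[c].mean(0),4),Z[c].max(),c.sum())
m=b&(H>35)&(H<85)&(S>100)&(Z>.02)
for c in comps(m,20): print('lime',W[c].mean(0),Z[c].max(),fitball(W[c]))
m=win(280,265,350,330)&(H>5)&(H<20)&(S>180)
P=W[m&(Z>.045)]; (c,r)=cv2.minEnclosingCircle((P[:,:2]*1000).astype(np.float32)); print('bowl',c,r,P[:,2].max())
for n,w in dict(red=(150,50,290,170),tongs=(150,140,195,235),sq=(215,285,295,360),pin=(385,155,455,212),mortar=(315,80,390,150)).items():
    q=win(*w)&(Z>.01); print(n,W[q].min(0).round(3),W[q].max(0).round(3))
E
python3 m.py
```

```text
table 0.0003319523430832386
(0.085, 0.12, np.int64(2085), np.float64(0.09724169153321756)) [679.3  11.1] [330.1 279.7] 20.0
(0.06, 0.082, np.int64(850), np.float64(0.07048395334910451)) [597.8 -17.4] [263.1 278.5] 19.8
(0.02, 0.035, np.int64(5124), np.float64(0.029165720209263335)) [590.6 -22.5] [278.  274.3] 19.7
lid [486.2 362.1] [275.6 219.7] 85.5
('rib', np.float64(0.040572752010098107)) [399.4 164.3] [479.   97.9] 65.2
flat [ 528.5 -351.5] [163.5 164.9] 17.1
egg [ 0.5719 -0.3718  0.0751] 1.5376889148703075 203
egg [ 0.5521 -0.3021  0.0613] 0.07677220655368153 202
egg [ 0.5021 -0.3966  0.0607] 0.07406771353143278 208
lime [0.56490565 0.04849661 0.06801354] 1.5376889148703075 (array([ 0.39085393, -0.03215479,  0.78531819]), np.float64(0.7493038208971258))
bowl (411.16070556640625, -77.17122650146484) 67.91215515136719 1.5376889148703075
red [ 0.343 -0.074  0.01 ] [1.081 0.392 1.538]
tongs [ 0.343 -0.074  0.01 ] [0.854 0.368 1.538]
sq [ 0.26  -0.074  0.01 ] [0.452 0.183 1.538]
pin [ 0.343 -0.458  0.01 ] [ 0.815 -0.074  1.538]
mortar [ 0.343 -0.284  0.01 ] [ 1.032 -0.074  1.538]
```

```bash
sed -i 's/m\[v0:v1,u0:u1\]=1;return m/m[v0:v1,u0:u1]=1;return m\&(z>0)/' m.py
cat >> m.py <<'E'
print('---')
m=b&(Z>.085)&(Z<.12);c=max(comps(m),key=np.sum);rect(W[c],'rim')
ang=np.deg2rad(19.9);P=W[c]
m=b&(Z>.024)&(Z<.034);c=max(comps(m),key=np.sum);rect(W[c],'block')
m=b&(Z>.066)&(Z<.074);
for c in comps(m,60): rect(W[c],('low',c.sum()))
m=b&(Z<.0225)&(Z>.008)
for c in comps(m,15): print('pocket',W[c].mean(0).round(4),W[c][:,2].min().round(4),c.sum())
m=l&(Z>.034)&(Z<.05)
for c in comps(m,10): rect(W[c],('rib',c.sum()))
m=b&(H>35)&(H<85)&(S>100)&(Z>.04)
for c in comps(m,20): print('lime',fitball(W[c]),Z[c].max())
E
python3 m.py
```

```text
table 0.00031288991845441236
(0.085, 0.12, np.int64(2085), np.float64(0.09724169153321756)) [679.3  11.1] [330.1 279.7] 20.0
(0.06, 0.082, np.int64(850), np.float64(0.07048395334910451)) [597.8 -17.4] [263.1 278.5] 19.8
(0.02, 0.035, np.int64(5124), np.float64(0.029165720209263335)) [590.6 -22.5] [278.  274.3] 19.7
lid [486.2 362.1] [275.6 219.7] 85.5
('rib', np.float64(0.03983014122954308)) [489.5 360.3] [ 22.3 100. ] 83.5
flat [ 528.5 -351.5] [163.5 164.9] 17.1
egg [ 0.5742 -0.3748  0.0605] 0.07562562760526273 201
egg [ 0.5521 -0.3021  0.0613] 0.07677220655368153 202
egg [ 0.5021 -0.3966  0.0607] 0.07406771353143278 208
lime [0.56588603 0.04903713 0.06151055] 0.077526477196772 (array([0.56824228, 0.05009464, 0.04998643]), np.float64(0.02078085678396018))
bowl (417.4324951171875, -75.8389892578125) 61.819053649902344 0.06424906551567605
red [0.761 0.    0.01 ] [1.081 0.392 0.105]
tongs [0.59  0.243 0.01 ] [0.854 0.368 0.104]
sq [ 0.26  -0.022  0.01 ] [0.452 0.183 0.062]
pin [ 0.658 -0.458  0.01 ] [ 0.815 -0.287  0.052]
mortar [ 0.817 -0.284  0.01 ] [ 1.032 -0.074  0.15 ]
---
rim [629.5  -7. ] [224.3 279.7] 20.0
block [637.3  -5.7] [179.3 253. ] 19.8
('low', np.int64(248)) [591.9 117.8] [182.8  19.4] 17.2
pocket [ 0.6946 -0.0662  0.0171] 0.0084 101
pocket [0.6682 0.0056 0.0162] 0.0081 94
pocket [0.6423 0.0775 0.0165] 0.0087 97
pocket [ 0.6222 -0.0925  0.0166] 0.0106 89
pocket [ 0.5962 -0.0208  0.0169] 0.0083 93
('rib', np.int64(270)) [489.5 360.2] [ 22.1 100. ] 83.5
lime (array([0.56825324, 0.05013704, 0.05102178]), np.float64(0.020148075509852665)) 0.077526477196772
```

```bash
cat > go.py <<'E'
import sys
from h import *
from scipy.spatial.transform import Rotation as Ro
x,y,z,yaw=map(float,sys.argv[1:5]); o=env.get_obs()
R=Ro.from_euler('xyz',o['tool_rot'],degrees=True); T=Ro.from_euler('xyz',[180,0,yaw],degrees=True)
print('t',round(o['time_s'],2),'pos',o['tool_pos'].round(4),'rot',o['tool_rot'].round(2),'w',round(o['grip_width'],4),'F',round(o['grasp_force'],1),o['force'].round(1),'q7',o['qpos'][6].round(0))
print('turn',((R.inv()*T).as_rotvec()/np.pi).round(4),'shift(after)',(T.inv().apply(np.array([x,y,z])-o['tool_pos'])/.08).round(3),'before',(R.inv().apply(np.array([x,y,z])-o['tool_pos'])/.08).round(3))
E
python3 -m creep '{"translation":[[0,0,0],[0,0,0],[0,0,0],[0,0,0],[0,0,0]],"turn":[[0,0,-0.049],[0,0,-0.049],[0,0,-0.049],[0,0,-0.049],[0,0,-0.049]],"grip":[0.75,0.75,0.75,0.75,0.75]}' 8
python3 go.py .503 -.398 .20 65
```

```text
time_s: 0.72
tool_pos: [0.2323, -0.6067, 0.2219]
tool_rot: [-180.0, -0.0, 65.3]
force: [-0.6, -0.0, 0.5]
grip_width: 0.0651
grasp_force: 0.0
t 0.72 pos [ 0.2323 -0.6067  0.2219] rot [-1.7995e+02 -4.0000e-02  6.5350e+01] w 0.0651 F 0.0 [-0.6 -0.   0.5] q7 40.0
turn [-0.0003 -0.0002  0.0019] shift(after) [3.794 1.964 0.274] before [3.782 1.987 0.275]
```

```bash

python3 -m creep '{"translation":[[0.5,0.25,0],[0.6,0.3,0],[0.6,0.3,0],[0.6,0.3,0],[0.6,0.3,0]],"turn":[[0,0,0],[0,0,0],[0,0,0],[0,0,0],[0,0,0]],"grip":[0.75,0.75,0.75,0.75,0.75]}' 8 >/dev/null
python3 -m creep '{"translation":[[0.5,0.3,0.0],[0.38,0.24,0.27],[0,0,0]],"turn":[[0,0,0],[0,0,0],[0,0,0]],"grip":[0.75,0.75,0.75]}'
python3 go.py .503 -.398 .20 65
python3 - <<'E'
from h import *
f,z,K,R,t=cam('wrist'); save(f,'w1.png'); np.savez('/tmp/wrist',f=f,z=z,K=K,R=R,t=t)
print(-R.T@t)
W=cloud(z,K,R,t);Z=W[...,2]
hsv=cv2.cvtColor(f,cv2.COLOR_RGB2HSV)
m=(Z>.045)&(Z<.08)&(z>0)&(hsv[...,1]>60)
for c in comps(m,300):
    P=W[c]; P=P[(P[:,2]>.05)]; s,r=fitball(P[::5]); print('egg',s.round(4),r.round(4),P[:,2].max(),W[c].mean(0).round(4),hsv[c].mean(0).round())
E
```

```text
time_s: 1.72
tool_pos: [0.5064, -0.3954, 0.1984]
tool_rot: [-179.8, -0.2, 65.4]
force: [0.3, 0.7, 0.2]
grip_width: 0.0654
grasp_force: 0.0
t 1.73 pos [ 0.5064 -0.3954  0.1984] rot [-179.79   -0.19   65.44] w 0.0654 F 0.0 [0.3 0.7 0.2] q7 6.0
turn [-0.0012 -0.001   0.0025] shift(after) [-0.047 -0.025 -0.02 ] before [-0.047 -0.025 -0.02 ]
[ 0.54104287 -0.31853888  0.36088227]
egg [ 0.5509 -0.3033  0.047 ] 0.0204 0.06856532086898111 [ 0.5505 -0.3037  0.06  ] [ 14. 105. 147.]
egg [ 0.5733 -0.3759  0.0471] 0.0204 0.06877057417429211 [ 0.5718 -0.373   0.0599] [ 14. 106. 168.]
egg [ 0.3584 -0.3239  0.0388] 0.0188 0.0585670567623667 [ 0.3622 -0.3233  0.0521] [  1. 202. 166.]
egg [ 0.5005 -0.398   0.0471] 0.0203 0.06876648991072443 [ 0.5025 -0.3944  0.0597] [ 14. 103. 175.]
egg [ 0.6948 -0.556   0.0549] 0.0258 0.07999780497585796 [ 0.6927 -0.548   0.0633] [104. 107. 128.]
egg [ 0.527  -0.5106  0.0401] 0.0179 0.05830530177672718 [ 0.5186 -0.505   0.0514] [171.  90. 201.]
```

View pics/w1.png

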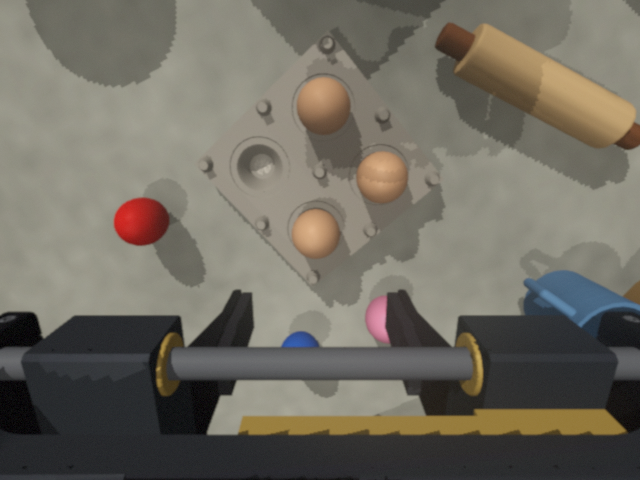

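Wrist view: the fingers straddle the flat diagonally. Eggs are at (323,104), (382,176) and (315,233), with the empty dimple at (260,165). Wrist positions agree with the top view to about 2 mm.

```bash

python3 -m creep '{"translation":[[-0.05,-0.035,0.2],[0,0,0.5],[0,0,0.5],[0,0,0.5],[0,0,0.3]],"turn":[[-0.0012,-0.001,0],[0,0,0],[0,0,0],[0,0,0],[0,0,0]],"grip":[0.75,0.75,0.75,0.75,0.75]}' 8 >/dev/null
python3 -m creep '{"translation":[[0,0,0.05],[0,0,0]],"turn":[[0,0,0],[0,0,0]],"grip":[0.75,0.75]}'
python3 go.py .502 -.398 .031 65
```

```text
time_s: 2.65
tool_pos: [0.4998, -0.4043, 0.0375]
tool_rot: [179.7, 0.2, 65.0]
force: [0.6, -0.1, 0.5]
grip_width: 0.0656
grasp_force: 0.0
t 2.65 pos [ 0.4998 -0.4043  0.0375] rot [179.75   0.22  64.96] w 0.0656 F 0.0 [ 0.6 -0.1  0.5] q7 5.0
turn [ 0.0014  0.0012 -0.0002] shift(after) [ 0.083 -0.008  0.081] before [ 0.083 -0.009  0.08 ]
```

```bash

python3 -m creep '{"translation":[[0.083,-0.008,0.07],[0,0,0],[0,0,0]],"turn":[[0.0014,0.0012,0],[0,0,0],[0,0,0]],"grip":[0.75,0.75,0.75]}'
python3 go.py .502 -.398 .031 65
python3 -m creep '{"translation":[[0,0,0],[0,0,0],[0,0,0],[0,0,0]],"turn":[[0,0,0],[0,0,0],[0,0,0],[0,0,0]],"grip":[0.4,0.4,0.4,0.4]}' 8
python3 go.py .502 -.398 .031 65
```

```text
time_s: 3.02
tool_pos: [0.503, -0.3968, 0.0318]
tool_rot: [180.0, -0.0, 65.1]
force: [0.1, -0.8, -0.4]
grip_width: 0.0653
grasp_force: 0.0
t 3.02 pos [ 0.503  -0.3968  0.0318] rot [ 1.7999e+02 -2.0000e-02  6.5090e+01] w 0.0653 F 0.0 [ 0.1 -0.8 -0.4] q7 4.0
turn [ 0.     -0.0001  0.0005] shift(after) [-0.019 -0.005  0.01 ] before [-0.019 -0.005  0.01 ]
time_s: 3.52
tool_pos: [0.5026, -0.3968, 0.0313]
tool_rot: [-180.0, -0.0, 65.1]
force: [-0.4, -0.6, 1.1]
grip_width: 0.0432
grasp_force: 8.0
t 3.52 pos [ 0.5026 -0.3968  0.0313] rot [-1.7996e+02 -3.0000e-02  6.5060e+01] w 0.0432 F 8.0 [-0.4 -0.6  1.1] q7 4.0
turn [-0.0002 -0.0002  0.0003] shift(after) [-0.017 -0.     0.004] before [-0.017 -0.     0.004]
```

```bash

python3 -m creep '{"translation":[[0,0,-0.1],[0,0,-0.4],[0,0,-0.5],[0,0,-0.5],[0,0,-0.4]],"turn":[[0,0,0],[0,0,0],[0,0,0],[0,0,0],[0,0,0]],"grip":[0.4,0.4,0.4,0.4,0.4]}' 8 >/dev/null
python3 go.py .693 -.066 .18 65
python3 - <<'E'
import sys
print(0)
E
```

```text
t 4.15 pos [ 0.5031 -0.3971  0.1859] rot [179.92  -0.    65.07] w 0.0431 F 8.0 [ 0.6  0.  -0.5] q7 6.0
turn [ 0.0004 -0.      0.0004] shift(after) [4.754 0.402 0.074] before [4.753 0.407 0.075]
0
```

```bash

python3 -m creep '{"translation":[[0.4,0.04,0],[0.6,0.05,0],[0.6,0.05,0],[0.6,0.05,0],[0.6,0.05,0]],"turn":[[0,0,0],[0,0,0],[0,0,0],[0,0,0],[0,0,0]],"grip":[0.4,0.4,0.4,0.4,0.4]}' >/dev/null
python3 -m creep '{"translation":[[0.6,0.05,0],[0.6,0.05,0],[0.5,0.05,0],[0.25,0.01,0],[0,0,0]],"turn":[[0,0,0],[0,0,0],[0,0,0],[0,0,0],[0,0,0]],"grip":[0.4,0.4,0.4,0.4,0.4]}' >/dev/null
python3 -m creep '{"translation":[[0,0,0],[0,0,0]],"turn":[[0,0,0],[0,0,0]],"grip":[0.4,0.4]}' >/dev/null
python3 go.py .693 -.066 .18 65
python3 - <<'E'
from h import *
f,z,K,R,t=cam('wrist'); save(f,'w2.png'); np.savez('/tmp/wrist',f=f,z=z,K=K,R=R,t=t)
W=cloud(z,K,R,t);Z=W[...,2]; a=np.deg2rad(20); C=np.array([.6305,-.0077])
Q=np.array([[i*np.cos(a)-j*np.sin(a)+C[0],i*np.sin(a)+j*np.cos(a)+C[1]] for i in(.038,-.038) for j in(-.076,0,.076)])
for q in Q:
    d=np.hypot(W[...,0]-q[0],W[...,1]-q[1]); m=(z>0)&(d<.028)&(Z<.026)&(Z>.005); fl=m&(Z<.0165)
    print(q.round(4),m.sum(),fl.sum(),W[m].mean(0).round(4) if m.any() else'',W[fl].mean(0).round(4) if fl.any() else'')
m=(z>0)&(Z>.09)&(Z<.11)
for c in comps(m,500): rect(W[c],('rim',c.sum()))
E
```

```text
t 5.65 pos [ 0.6914 -0.0687  0.1836] rot [-1.7998e+02  5.0000e-02  6.4870e+01] w 0.0436 F 8.0 [ 0.6 -0.6 -0.2] q7 -30.0
turn [-0.0001  0.0003 -0.0007] shift(after) [0.039 0.004 0.045] before [0.039 0.004 0.045]
[ 0.6922 -0.0661] 1192 541 [ 0.689  -0.0669  0.0184] [ 0.6896 -0.0658  0.0144]
[0.6662 0.0053] 1414 640 [0.6625 0.0063 0.0185] [0.6635 0.0063 0.0145]
[0.6402 0.0767] 1662 744 [0.636  0.0795 0.0185] [0.6376 0.0782 0.0144]
[ 0.6208 -0.0921] 933 460 [ 0.6162 -0.0918  0.018 ] [ 0.6179 -0.0915  0.0145]
[ 0.5948 -0.0207] 1204 543 [ 0.5895 -0.0201  0.0184] [ 0.5917 -0.0197  0.0144]
[0.5688 0.0507] 2 0 [0.5774 0.0657 0.0256] 
('rim', np.int64(9989)) [731.1  -4.4] [ 75.1 229. ] 4.4
('rim', np.int64(4759)) [ 855.5 -147.2] [160.6  71.4] 66.2
('rim', np.int64(4181)) [520.2  -1.6] [ 18.4 130.2] 19.8
```

View pics/w2.png

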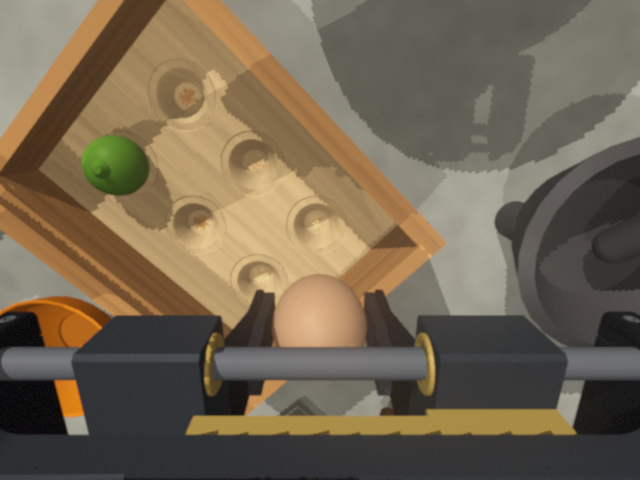

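Wrist view: the egg is held at (320,320). The box pockets are clear except for the lime at (115,165). Floor points shift the box centre about 1 mm, so I'll use (0.629,-0.007).

```bash

python3 -m creep '{"translation":[[0.03,-0.02,0.2],[0,0,0.5],[0,0,0.5],[0,0,0.35],[0,0,0.15]],"turn":[[0,0,0],[0,0,0],[0,0,0],[0,0,0],[0,0,0]],"grip":[0.4,0.4,0.4,0.4,0.4]}' >/dev/null
python3 -m creep '{"translation":[[0,0,0.05],[0,0,0],[0,0,0]],"turn":[[0,0,0],[0,0,0],[0,0,0]],"grip":[0.4,0.4,0.4]}'
python3 go.py .691 -.066 .0355 65
```

```text
time_s: 6.7
tool_pos: [0.6924, -0.0629, 0.045]
tool_rot: [179.9, -0.1, 65.1]
force: [0.4, -0.6, -0.7]
grip_width: 0.0431
grasp_force: 8.0
t 6.7 pos [ 0.6924 -0.0629  0.045 ] rot [ 1.7991e+02 -8.0000e-02  6.5060e+01] w 0.0431 F 8.0 [ 0.4 -0.6 -0.7] q7 -32.0
turn [ 0.0005 -0.0004  0.0003] shift(after) [-0.043  0.     0.119] before [-0.043 -0.     0.119]
```

```bash

python3 -m creep '{"translation":[[-0.04,0,0.04],[0,0,0.04],[0,0,0.03],[0,0,0],[0,0,0]],"turn":[[0,0,0],[0,0,0],[0,0,0],[0,0,0],[0,0,0]],"grip":[0.4,0.4,0.4,0.4,0.4]}'
python3 go.py .691 -.066 .0355 65
```

```text
time_s: 7.32
tool_pos: [0.6911, -0.0645, 0.0356]
tool_rot: [180.0, -0.1, 65.1]
force: [1.7, 3.7, 4.4]
grip_width: 0.0433
grasp_force: 8.0
t 7.33 pos [ 0.6911 -0.0645  0.0356] rot [ 1.7995e+02 -1.5000e-01  6.5110e+01] w 0.0433 F 8.0 [1.7 3.7 4.4] q7 -32.0
turn [ 0.0003 -0.0008  0.0006] shift(after) [-0.018  0.007  0.001] before [-0.018  0.007  0.001]
```

```bash

python3 -m creep '{"translation":[[0.03,0,0],[0,0,0],[0,0,0]],"turn":[[0,0,0],[0,0,0],[0,0,0]],"grip":[0.4,0.4,0.4]}'
python3 -m creep '{"translation":[[0,0,0],[0,0,0],[0,0,0],[0,0,0]],"turn":[[0,0,0],[0,0,0],[0,0,0],[0,0,0]],"grip":[0.52,0.6,0.72,0.72]}'
```

```text
time_s: 7.7
tool_pos: [0.6911, -0.064, 0.0348]
tool_rot: [-180.0, -0.0, 65.0]
force: [1.0, 0.2, 4.9]
grip_width: 0.043
grasp_force: 8.0
time_s: 8.2
tool_pos: [0.6908, -0.0639, 0.0343]
tool_rot: [-179.9, -0.0, 65.0]
force: [-0.2, 1.4, -0.4]
grip_width: 0.0605
grasp_force: 0.0
```

```bash

python3 -m creep '{"translation":[[0,0,-0.3],[0,0,-0.5],[0,0,-0.5],[0,0,-0.4],[0,0,-0.15]],"turn":[[0,0,0],[0,0,0],[0,0,0],[0,0,0],[0,0,0]],"grip":[0.75,0.75,0.75,0.75,0.75]}' >/dev/null
python3 -m creep '{"translation":[[-0.6,-0.05,0],[-0.6,-0.05,0],[-0.6,-0.05,0],[0,0,0],[0,0,0]],"turn":[[0,0,0],[0,0,0],[0,0,0],[0,0,0],[0,0,0]],"grip":[0.75,0.75,0.75,0.75,0.75]}' >/dev/null
python3 go.py .574 -.3755 .17 65
python3 - <<'E'
from h import *
for n in('top','wrist'):
    f,z,K,R,t=cam(n); W=cloud(z,K,R,t);Z=W[...,2];hsv=cv2.cvtColor(f,cv2.COLOR_RGB2HSV)
    m=(np.hypot(W[...,0]-.691,W[...,1]+.064)<.03)&(z>0)&(Z>.045)
    if m.sum()>20: print(n,W[m].mean(0),Z[m].max(),fitball(W[m]),m.sum())
save(f,'w3.png')
E
```

```text
t 9.45 pos [ 0.6193 -0.1887  0.1817] rot [-1.7988e+02 -7.0000e-02  6.5050e+01] w 0.0652 F 0.0 [0.6 1.6 0.2] q7 -17.0
turn [-0.0007 -0.0004  0.0003] shift(after) [-2.356  0.474  0.146] before [-2.356  0.472  0.143]
top [ 0.69071417 -0.06408848  0.06295738] 0.07603358474237772 (array([ 0.69363063, -0.06380278,  0.0530714 ]), np.float64(0.01960767388479342)) 209
wrist [ 0.68945295 -0.06510594  0.06312277] 0.07260509987130344 (array([ 0.69149893, -0.06252725,  0.04954253]), np.float64(0.02118299711211213)) 3351
```

```bash

python3 -m creep '{"translation":[[-0.55,0.1,0],[-0.6,0.12,0],[-0.6,0.12,0],[-0.4,0.08,0],[-0.2,0.05,0]],"turn":[[0,0,0],[0,0,0],[0,0,0],[0,0,0],[0,0,0]],"grip":[0.75,0.75,0.75,0.75,0.75]}' >/dev/null
python3 -m creep '{"translation":[[0,0,0.2],[0,0,0.3],[0,0,0.3],[0,0,0],[0,0,0]],"turn":[[0,0,0],[0,0,0],[0,0,0],[0,0,0],[0,0,0]],"grip":[0.75,0.75,0.75,0.75,0.75]}' >/dev/null
python3 go.py .574 -.3755 .031 65
```

```text
t 10.8 pos [ 0.5755 -0.3739  0.119 ] rot [ 1.800e+02 -8.000e-02  6.519e+01] w 0.0657 F 0.0 [ 0.5  0.  -0.3] q7 -1.0
turn [ 0.     -0.0004  0.001 ] shift(after) [-0.026 -0.009  1.1  ] before [-0.028 -0.009  1.1  ]
```

```bash

python3 -m creep '{"translation":[[-0.02,-0.01,0.25],[0,0,0.35],[0,0,0.3],[0,0,0],[0,0,0]],"turn":[[0,0,0],[0,0,0],[0,0,0],[0,0,0],[0,0,0]],"grip":[0.75,0.75,0.75,0.75,0.75]}' >/dev/null
python3 go.py .574 -.3755 .031 65
```

```text
t 11.43 pos [ 0.5735 -0.3768  0.0473] rot [ 1.7996e+02 -3.0000e-02  6.5060e+01] w 0.065 F 0.0 [0.  0.9 1.8] q7 -2.0
turn [ 0.0002 -0.0002  0.0003] shift(after) [ 0.018 -0.002  0.204] before [ 0.018 -0.002  0.204]
```

```bash

python3 -m creep '{"translation":[[0.018,0,0.1],[0,0,0.1],[0,0,0],[0,0,0]],"turn":[[0,0,0],[0,0,0],[0,0,0],[0,0,0]],"grip":[0.75,0.75,0.75,0.75]}' >/dev/null
python3 -m creep '{"translation":[[0,0,0],[0,0,0],[0,0,0],[0,0,0]],"turn":[[0,0,0],[0,0,0],[0,0,0],[0,0,0]],"grip":[0.4,0.4,0.4,0.4]}' 8
python3 -m creep '{"translation":[[0,0,-0.1],[0,0,-0.4],[0,0,-0.5],[0,0,-0.5],[0,0,-0.4]],"turn":[[0,0,0],[0,0,0],[0,0,0],[0,0,0],[0,0,0]],"grip":[0.4,0.4,0.4,0.4,0.4]}' 8
python3 go.py .5946 -.018 .18 65
```

```text
time_s: 12.42
tool_pos: [0.5737, -0.3753, 0.0307]
tool_rot: [-180.0, -0.0, 65.1]
force: [-0.3, -0.2, 0.6]
grip_width: 0.0435
grasp_force: 8.0
time_s: 13.05
tool_pos: [0.574, -0.3755, 0.1851]
tool_rot: [179.9, -0.0, 65.1]
force: [-0.1, -0.2, -0.5]
grip_width: 0.0429
grasp_force: 8.0
t 13.05 pos [ 0.574  -0.3755  0.1851] rot [ 1.7992e+02 -2.0000e-02  6.5060e+01] w 0.0429 F 8.0 [-0.1 -0.2 -0.5] q7 -0.0
turn [ 0.0004 -0.0001  0.0003] shift(after) [ 4.159 -1.655  0.064] before [ 4.161 -1.651  0.063]
```

```bash

python3 -m creep '{"translation":[[0.4,-0.15,0],[0.5,-0.2,0],[0.55,-0.22,0],[0.55,-0.22,0],[0.55,-0.22,0]],"turn":[[0,0,0],[0,0,0],[0,0,0],[0,0,0],[0,0,0]],"grip":[0.4,0.4,0.4,0.4,0.4]}' >/dev/null
python3 -m creep '{"translation":[[0.55,-0.22,0],[0.5,-0.2,0],[0.36,-0.14,0],[0.2,-0.08,0],[0,0,0]],"turn":[[0,0,0],[0,0,0],[0,0,0],[0,0,0],[0,0,0]],"grip":[0.4,0.4,0.4,0.4,0.4]}' >/dev/null
python3 -m creep '{"translation":[[0,0,0.2],[0,0,0.4],[0,0,0.4],[0,0,0.2],[0,0,0]],"turn":[[0,0,0],[0,0,0],[0,0,0],[0,0,0],[0,0,0]],"grip":[0.4,0.4,0.4,0.4,0.4]}' >/dev/null
python3 go.py .5946 -.018 .0355 65
```

```text
t 14.93 pos [ 0.5931 -0.019   0.0852] rot [-1.798e+02  4.000e-02  6.497e+01] w 0.0431 F 8.0 [-0.5  0.7 -0.8] q7 -34.0
turn [-0.0011  0.0002 -0.0001] shift(after) [0.019 0.012 0.621] before [0.019 0.014 0.621]
```

```bash

python3 -m creep '{"translation":[[0.019,0.012,0.2],[0,0,0.2],[0,0,0.1],[0,0,0],[0,0,0]],"turn":[[0,0,0],[0,0,0],[0,0,0],[0,0,0],[0,0,0]],"grip":[0.4,0.4,0.4,0.4,0.4]}' >/dev/null
python3 go.py .5946 -.018 .0355 65
```

```text
t 15.55 pos [ 0.5961 -0.0168  0.0472] rot [ 1.7999e+02 -5.0000e-02  6.5070e+01] w 0.0434 F 8.0 [ 0.8 -0.7  0.2] q7 -36.0
turn [ 0.     -0.0003  0.0004] shift(after) [-0.022 -0.011  0.146] before [-0.022 -0.011  0.146]
```

```bash

python3 -m creep '{"translation":[[-0.02,-0.01,0.05],[0,0,0.05],[0,0,0.03],[0,0,0],[0,0,0]],"turn":[[0,0,0],[0,0,0],[0,0,0],[0,0,0],[0,0,0]],"grip":[0.4,0.4,0.4,0.4,0.4]}'
```

```text
time_s: 16.18
tool_pos: [0.5944, -0.0179, 0.0365]
tool_rot: [-180.0, -0.0, 65.1]
force: [-0.0, -0.9, -0.4]
grip_width: 0.0433
grasp_force: 8.0
```

```bash

python3 -m creep '{"translation":[[0,0,0.015],[0,0,0],[0,0,0]],"turn":[[0,0,0],[0,0,0],[0,0,0]],"grip":[0.4,0.4,0.4]}'
python3 -m creep '{"translation":[[0,0,0],[0,0,0],[0,0,0],[0,0,0]],"turn":[[0,0,0],[0,0,0],[0,0,0],[0,0,0]],"grip":[0.52,0.6,0.72,0.72]}'
python3 -m creep '{"translation":[[0,0,-0.3],[0,0,-0.5],[0,0,-0.5],[0,0,-0.4],[0,0,-0.1]],"turn":[[0,0,0],[0,0,0],[0,0,0],[0,0,0],[0,0,0]],"grip":[0.75,0.75,0.75,0.75,0.75]}' >/dev/null
python3 -m creep '{"translation":[[-0.46,0.13,0],[-0.6,0.18,0],[-0.6,0.18,0],[-0.6,0.18,0],[-0.6,0.18,0]],"turn":[[0,0,0],[0,0,0],[0,0,0],[0,0,0],[0,0,0]],"grip":[0.75,0.75,0.75,0.75,0.75]}' >/dev/null
python3 -m creep '{"translation":[[-0.4,0.12,0],[-0.2,0.06,0],[0,0,0.4],[0,0,0.4],[0,0,0]],"turn":[[0,0,0],[0,0,0],[0,0,0],[0,0,0],[0,0,0]],"grip":[0.75,0.75,0.75,0.75,0.75]}' >/dev/null
python3 -m creep '{"translation":[[0,0,0],[0,0,0]],"turn":[[0,0,0],[0,0,0]],"grip":[0.75,0.75]}' >/dev/null
python3 go.py .5515 -.3035 .031 65
python3 - <<'E'
from h import *
f,z,K,R,t=cam('top'); W=cloud(z,K,R,t);Z=W[...,2]
for q in((.691,-.064),(.5945,-.018)):
    m=(np.hypot(W[...,0]-q[0],W[...,1]-q[1])<.03)&(z>0)&(Z>.045)
    print(W[m].mean(0),Z[m].max(),fitball(W[m]),m.sum())
E
```

```text
time_s: 16.55
tool_pos: [0.5943, -0.0181, 0.0354]
tool_rot: [-180.0, -0.0, 65.1]
force: [-0.4, -0.3, 1.6]
grip_width: 0.0435
grasp_force: 8.0
time_s: 17.05
tool_pos: [0.5944, -0.0179, 0.0351]
tool_rot: [-180.0, -0.0, 65.1]
force: [0.1, -0.5, -0.0]
grip_width: 0.0601
grasp_force: 0.0
t 19.18 pos [ 0.5535 -0.3038  0.1168] rot [ 1.7987e+02 -2.0000e-02  6.5090e+01] w 0.0653 F 0.0 [0.2 0.8 0.6] q7 -5.0
turn [ 0.0007 -0.0001  0.0005] shift(after) [-0.007 -0.025  1.072] before [-0.007 -0.027  1.072]
[ 0.69047684 -0.06407329  0.06304665] 0.07875331621491015 (array([ 0.69292762, -0.06408627,  0.05391458]), np.float64(0.019329450386703126)) 211
[ 0.59087236 -0.02360139  0.06288254] 0.07865220327447373 (array([ 0.59232481, -0.02371943,  0.05284217]), np.float64(0.019664182123743858)) 211
```

```bash

python3 -m creep '{"translation":[[0,-0.02,0.25],[0,0,0.35],[0,0,0.3],[0,0,0],[0,0,0]],"turn":[[0,0,0],[0,0,0],[0,0,0],[0,0,0],[0,0,0]],"grip":[0.75,0.75,0.75,0.75,0.75]}' >/dev/null
python3 go.py .5515 -.3035 .031 65
```

```text
t 19.85 pos [ 0.5512 -0.3031  0.0434] rot [ 1.800e+02 -3.000e-02  6.506e+01] w 0.0652 F 0.0 [ 0.4 -0.5  0.1] q7 -6.0
turn [ 0.     -0.0002  0.0003] shift(after) [-0.003  0.005  0.155] before [-0.003  0.005  0.155]
```

```bash

python3 -m creep '{"translation":[[0,0,0.1],[0,0,0.055],[0,0,0],[0,0,0]],"turn":[[0,0,0],[0,0,0],[0,0,0],[0,0,0]],"grip":[0.75,0.75,0.75,0.75]}' >/dev/null
python3 -m creep '{"translation":[[0,0,0],[0,0,0],[0,0,0],[0,0,0]],"turn":[[0,0,0],[0,0,0],[0,0,0],[0,0,0]],"grip":[0.4,0.4,0.4,0.4]}' 8
python3 -m creep '{"translation":[[0,0,-0.1],[0,0,-0.4],[0,0,-0.5],[0,0,-0.5],[0,0,-0.4]],"turn":[[0,0,0],[0,0,0],[0,0,0],[0,0,0],[0,0,0]],"grip":[0.4,0.4,0.4,0.4,0.4]}' 8
python3 -m creep '{"translation":[[0.39,-0.11,0],[0.6,-0.12,0],[0.6,-0.12,0],[0.6,-0.12,0],[0.6,-0.12,0]],"turn":[[0,0,0],[0,0,0],[0,0,0],[0,0,0],[0,0,0]],"grip":[0.4,0.4,0.4,0.4,0.4]}' >/dev/null
python3 -m creep '{"translation":[[0.6,-0.12,0],[0.6,-0.12,0],[0.5,-0.12,0],[0.3,-0.06,0],[0,0,0]],"turn":[[0,0,0],[0,0,0],[0,0,0],[0,0,0],[0,0,0]],"grip":[0.4,0.4,0.4,0.4,0.4]}' >/dev/null
python3 -m creep '{"translation":[[0,0,0],[0,0,0]],"turn":[[0,0,0],[0,0,0]],"grip":[0.4,0.4]}' >/dev/null
python3 go.py .640 .078 .0355 65
python3 - <<'E'
from h import *
f,z,K,R,t=cam('wrist'); save(f,'w4.png'); W=cloud(z,K,R,t);Z=W[...,2]
C=np.array([.6303,-.005]);a=np.deg2rad(20)
for i,j in((.038,-.076),(-.038,0),(-.038,.076),(.038,0),(-.038,-.076),(.038,.076)):
    q=C+[i*np.cos(a)-j*np.sin(a),i*np.sin(a)+j*np.cos(a)]
    d=(np.hypot(W[...,0]-q[0],W[...,1]-q[1])<.03)&(z>0); m=d&(Z>.04)&(Z<.09); fl=d&(Z<.0165)&(Z>.005)
    print((i,j),q.round(4),W[fl].mean(0).round(4) if fl.sum()>30 else '',fitball(W[m]) if m.sum()>300 else '',m.sum())
E
```

```text
time_s: 20.85
tool_pos: [0.551, -0.3031, 0.0307]
tool_rot: [-180.0, -0.0, 65.1]
force: [0.7, -0.8, -0.8]
grip_width: 0.0434
grasp_force: 8.0
time_s: 21.48
tool_pos: [0.5513, -0.3032, 0.1851]
tool_rot: [179.9, -0.0, 65.1]
force: [-0.7, 0.9, -1.5]
grip_width: 0.0428
grasp_force: 8.0
t 22.98 pos [0.6393 0.076  0.1829] rot [-1.7999e+02  3.0000e-02  6.4890e+01] w 0.0431 F 8.0 [ 0.2  0.5 -1.4] q7 -43.0
turn [-0.      0.0002 -0.0006] shift(after) [ 0.027 -0.003  1.842] before [ 0.028 -0.003  1.842]
(0.038, -0.076) [ 0.692  -0.0634]   52
(-0.038, 0) [ 0.5946 -0.018 ]   0
(-0.038, 0.076) [0.5686 0.0534]  (array([0.56689917, 0.05202263, 0.0447003 ]), np.float64(0.023257379494188032)) 1581
(0.038, 0) [0.666 0.008] [0.6642 0.0054 0.0146]  0
(-0.038, -0.076) [ 0.6206 -0.0894]   0
(0.038, 0.076) [0.64   0.0794] [0.6381 0.0772 0.0145]  0
```

View pics/w4.png

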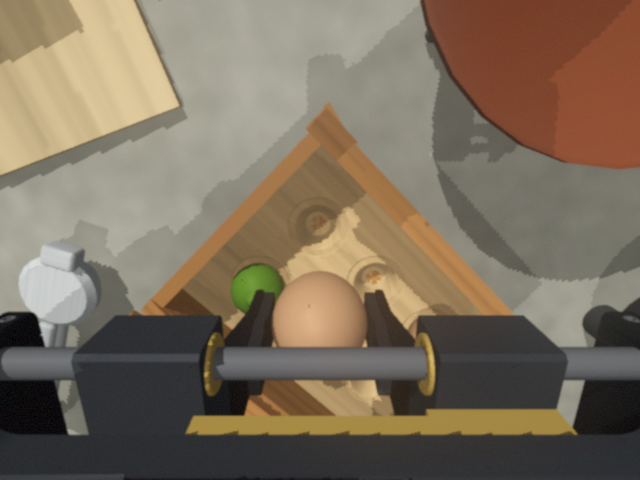

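Wrist view: the egg hangs at (320,320), and the target pocket is below it, at (318,222) as seen here. The lime is at (258,288). The red disc stays clear of the gripper.

```bash

python3 -m creep '{"translation":[[0.015,-0.003,0.2],[0,0,0.4],[0,0,0.4],[0,0,0.3],[0,0,0.3]],"turn":[[0,0,0],[0,0,0],[0,0,0],[0,0,0],[0,0,0]],"grip":[0.4,0.4,0.4,0.4,0.4]}' >/dev/null
python3 -m creep '{"translation":[[0,0,0],[0,0,0]],"turn":[[0,0,0],[0,0,0]],"grip":[0.4,0.4]}' >/dev/null
python3 go.py .6395 .0777 .0355 65
```

```text
t 23.9 pos [0.6398 0.0797 0.0553] rot [-1.7999e+02 -6.0000e-02  6.5050e+01] w 0.043 F 8.0 [ 0.2  0.4 -0.3] q7 -46.0
turn [-0.0001 -0.0003  0.0003] shift(after) [-0.024  0.007  0.247] before [-0.024  0.007  0.247]
```

```bash

python3 -m creep '{"translation":[[-0.02,0.005,0.1],[0,0,0.08],[0,0,0.04],[0,0,0.0],[0,0,0]],"turn":[[0,0,0],[0,0,0],[0,0,0],[0,0,0],[0,0,0]],"grip":[0.4,0.4,0.4,0.4,0.4]}'
python3 go.py .6395 .0777 .0355 65
```

```text
time_s: 24.52
tool_pos: [0.6393, 0.0781, 0.0374]
tool_rot: [-180.0, -0.0, 65.1]
force: [-0.3, -0.6, -0.4]
grip_width: 0.0436
grasp_force: 8.0
t 24.52 pos [0.6393 0.0781 0.0374] rot [-1.7998e+02 -4.0000e-02  6.5060e+01] w 0.0436 F 8.0 [-0.3 -0.6 -0.4] q7 -46.0
turn [-0.0001 -0.0002  0.0003] shift(after) [-0.004  0.004  0.024] before [-0.004  0.004  0.024]
```

```bash

python3 -m creep '{"translation":[[0,0,0.015],[0,0,0.01],[0,0,0],[0,0,0]],"turn":[[0,0,0],[0,0,0],[0,0,0],[0,0,0]],"grip":[0.4,0.4,0.4,0.4]}'
python3 -m creep '{"translation":[[0,0,0],[0,0,0],[0,0,0],[0,0,0]],"turn":[[0,0,0],[0,0,0],[0,0,0],[0,0,0]],"grip":[0.52,0.6,0.72,0.72]}'
python3 -m creep '{"translation":[[0,0,-0.3],[0,0,-0.5],[0,0,-0.5],[0,0,-0.4],[0,0,-0.1]],"turn":[[0,0,0],[0,0,0],[0,0,0],[0,0,0],[0,0,0]],"grip":[0.75,0.75,0.75,0.75,0.75]}' >/dev/null
python3 -m creep '{"translation":[[-0.6,-0.1,0],[-0.6,-0.1,0],[-0.6,-0.1,0],[0,0,0],[0,0,0]],"turn":[[0,0,0],[0,0,0],[0,0,0],[0,0,0],[0,0,0]],"grip":[0.75,0.75,0.75,0.75,0.75]}' >/dev/null
python3 - <<'E'
from h import *
f,z,K,R,t=cam('wrist'); save(f,'w5.png')
C=np.array([.6303,-.006]);a=np.deg2rad(20)
def look(f,z,K,R,t):
  W=cloud(z,K,R,t);Z=W[...,2]
  for i,j in((.038,-.076),(-.038,0),(.038,.076),(-.038,.076)):
    q=C+[i*np.cos(a)-j*np.sin(a),i*np.sin(a)+j*np.cos(a)]
    d=(np.hypot(W[...,0]-q[0],W[...,1]-q[1])<.03)&(z>0); m=d&(Z>.04)&(Z<.09)
    if m.sum()>100: s,r=fitball(W[m]); print((i,j),q.round(4),s.round(4),r.round(4),np.percentile(Z[m],99).round(4),m.sum())
  return W
look(f,z,K,R,t)
o=cam('top'); W=look(*o); f,z=o[:2]; hsv=cv2.cvtColor(f,cv2.COLOR_RGB2HSV)
m=np.zeros(z.shape,bool);m[250:350,250:380]=1;m&=(hsv[...,0]>5)&(hsv[...,0]<20)&(hsv[...,1]>180)&(z>0)&(W[...,2]>.045)&(W[...,2]<.07)
c,r=cv2.minEnclosingCircle((W[m][:,:2]*1000).astype(np.float32));print('bowl',c,r)
c=cv2.fitEllipse((W[m][:,:2]*1000).astype(np.float32));print(c)
E
python3 go.py .5675 .052 .17 65
```

```text
time_s: 25.02
tool_pos: [0.6392, 0.0781, 0.0353]
tool_rot: [-180.0, -0.0, 65.1]
force: [0.3, 0.5, -0.8]
grip_width: 0.0432
grasp_force: 8.0
time_s: 25.52
tool_pos: [0.6392, 0.0781, 0.0353]
tool_rot: [-180.0, -0.0, 65.1]
force: [1.0, -0.2, 0.7]
grip_width: 0.0604
grasp_force: 0.0
(0.038, -0.076) [ 0.692  -0.0644] [ 0.6917 -0.0624  0.0493] 0.0215 0.0715 2675
(-0.038, 0) [ 0.5946 -0.019 ] [ 0.5904 -0.0224  0.049 ] 0.0215 0.0715 2422
(0.038, 0.076) [0.64   0.0784] [0.6384 0.0781 0.0504] 0.0209 0.0719 3413
(-0.038, 0.076) [0.5686 0.0524] [0.5666 0.0519 0.0458] 0.0226 0.0718 3229
(0.038, 0.076) [0.64   0.0784] [0.641  0.0764 0.0534] 0.0199 0.077 210
(-0.038, 0.076) [0.5686 0.0524] [0.5682 0.0507 0.0508] 0.0206 0.0748 222
bowl (419.65631103515625, -107.54507446289062) 51.19971466064453
((417.37774658203125, -85.44773864746094), (97.66581726074219, 109.8565444946289), 87.11974334716797)
t 26.88 pos [ 0.557  -0.0408  0.1787] rot [-1.7992e+02 -8.0000e-02  6.5190e+01] w 0.0654 F 0.0 [ 0.5 -0.2 -0.3] q7 -28.0
turn [-0.0004 -0.0004  0.0011] shift(after) [ 1.107 -0.371  0.109] before [ 1.108 -0.368  0.111]
```

View pics/w5.png

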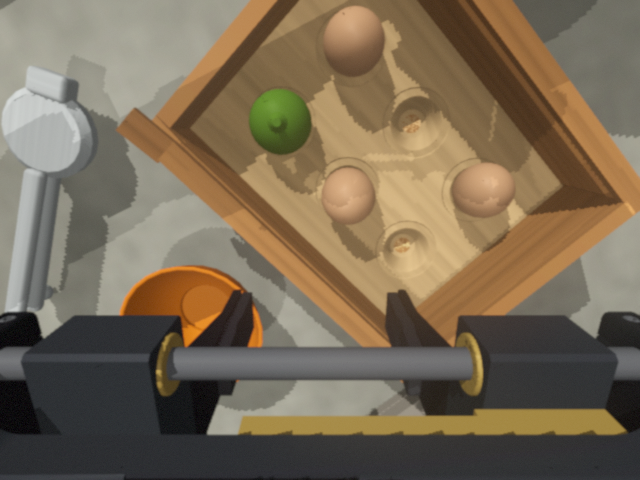

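Wrist view: three eggs stand in their pockets at (352,40), (348,195) and (484,190), leaning slightly. The lime is at (280,120), and the bowl at (190,310) has not moved much.

```bash

python3 -m creep '{"translation":[[0.4,-0.13,0],[0.4,-0.14,0],[0.3,-0.1,0],[0,0,0.3],[0,0,0.4]],"turn":[[0,0,0],[0,0,0],[0,0,0],[0,0,0],[0,0,0]],"grip":[0.75,0.75,0.75,0.75,0.75]}' >/dev/null
python3 -m creep '{"translation":[[0,0,0],[0,0,0]],"turn":[[0,0,0],[0,0,0]],"grip":[0.75,0.75]}' >/dev/null
python3 go.py .5677 .0516 .036 65
```

```text
t 27.75 pos [0.5677 0.0509 0.1241] rot [ 1.800e+02 -9.000e-02  6.513e+01] w 0.0655 F 0.0 [ 0.7 -0.5  0.4] q7 -40.0
turn [ 0.     -0.0005  0.0007] shift(after) [ 0.009 -0.004  1.101] before [ 0.007 -0.004  1.102]
```

```bash

python3 -m creep '{"translation":[[0,0,0.3],[0,0,0.4],[0,0,0.3],[0,0,0.1],[0,0,0]],"turn":[[0,0,0],[0,0,0],[0,0,0],[0,0,0],[0,0,0]],"grip":[0.75,0.75,0.75,0.75,0.75]}' >/dev/null
python3 -m creep '{"translation":[[0,0,0],[0,0,0],[0,0,0],[0,0,0]],"turn":[[0,0,0],[0,0,0],[0,0,0],[0,0,0]],"grip":[0.4,0.4,0.4,0.4]}' 12
python3 -m creep '{"translation":[[0,0,-0.2],[0,0,-0.4],[0,0,-0.5],[0,0,-0.5],[0,0,-0.2]],"turn":[[0,0,0],[0,0,0],[0,0,0],[0,0,0],[0,0,0]],"grip":[0.4,0.4,0.4,0.4,0.4]}'
python3 - <<'E'
from h import *
f,z,K,R,t=cam('top'); save(f[200:400,200:400],'b1.png');W=cloud(z,K,R,t);hsv=cv2.cvtColor(f,cv2.COLOR_RGB2HSV)
m=np.zeros(z.shape,bool);m[250:350,250:380]=1;m&=(hsv[...,0]>5)&(hsv[...,0]<20)&(hsv[...,1]>180)&(z>0)&(W[...,2]>.045)&(W[...,2]<.07)&(W[...,0]<.5)
c=cv2.fitEllipse((W[m][:,:2]*1000).astype(np.float32));print(c,m.sum())
c,r=cv2.minEnclosingCircle((W[m][:,:2]*1000).astype(np.float32));print('bowl',c,r)
E
python3 go.py .427 -.076 .15 65
```

```text
time_s: 28.88
tool_pos: [0.5666, 0.0505, 0.0359]
tool_rot: [-179.9, -0.0, 65.1]
force: [-4.0, 0.4, 6.0]
grip_width: 0.0473
grasp_force: 12.0
time_s: 29.5
tool_pos: [0.5687, 0.0498, 0.1826]
tool_rot: [179.7, -0.1, 65.1]
force: [0.4, 0.1, -0.6]
grip_width: 0.0474
grasp_force: 12.0
((417.8029479980469, -75.17802429199219), (117.36865234375, 117.93997192382812), 158.7689971923828) 300
bowl (416.8774108886719, -75.42972564697266) 62.35330581665039
t 29.55 pos [0.569  0.0499 0.1833] rot [ 1.7971e+02 -1.6000e-01  6.5050e+01] w 0.0472 F 12.0 [ 1.4 -0.1 -0.7] q7 -39.0
turn [ 0.0016 -0.0009  0.0003] shift(after) [-2.176 -0.944  0.416] before [-2.177 -0.948  0.405]
```

```bash

python3 -m creep '{"translation":[[-0.45,-0.2,0],[-0.5,-0.22,0],[-0.5,-0.22,0],[-0.45,-0.2,0],[-0.25,-0.1,0]],"turn":[[0,0,0],[0,0,0],[0,0,0],[0,0,0],[0,0,0]],"grip":[0.4,0.4,0.4,0.4,0.4]}' >/dev/null
python3 -m creep '{"translation":[[0,0,0.4],[0,0,0.5],[0,0,0],[0,0,0]],"turn":[[0,0,0],[0,0,0],[0,0,0],[0,0,0]],"grip":[0.4,0.4,0.4,0.4]}' >/dev/null
python3 go.py .427 -.075 .055 65
```

```text
t 30.68 pos [ 0.4267 -0.0744  0.1078] rot [-1.7998e+02 -5.0000e-02  6.5070e+01] w 0.0474 F 12.0 [ 1.  -1.  -1.2] q7 -17.0
turn [-0.0001 -0.0003  0.0004] shift(after) [-0.005  0.007  0.66 ] before [-0.006  0.007  0.66 ]
```

```bash

python3 -m creep '{"translation":[[0,0,0.3],[0,0,0.3],[0,0,0.06],[0,0,0],[0,0,0]],"turn":[[0,0,0],[0,0,0],[0,0,0],[0,0,0],[0,0,0]],"grip":[0.4,0.4,0.4,0.4,0.4]}'
python3 -m creep '{"translation":[[0,0,0],[0,0,0],[0,0,0],[0,0,0]],"turn":[[0,0,0],[0,0,0],[0,0,0],[0,0,0]],"grip":[0.56,0.62,0.7,0.7]}'
python3 -m creep '{"translation":[[0,0,-0.2],[0,0,-0.4],[0,0,-0.5],[0,0,-0.4],[0,0,0]],"turn":[[0,0,0],[0,0,0],[0,0,0],[0,0,0],[0,0,0]],"grip":[0.7,0.7,0.7,0.7,0.7]}'
cat > lid.py <<'E'
from h import *
f,z,K,R,t=cam('top'); save(f[180:360,80:400],'lid%d.png'%(env.get_obs()['time_s']*10));W=cloud(z,K,R,t);hsv=cv2.cvtColor(f,cv2.COLOR_RGB2HSV);Z=W[...,2];X,Y=W[...,0],W[...,1]
m=(z>0)&(hsv[...,0]>38)&(hsv[...,0]<80)&(hsv[...,1]>110)&(X>.3)&(X<.7)&(abs(Y)<.2)
for c in comps(m,15): print('lime',W[c].mean(0).round(4),c.sum())
w=(z>0)&(X>.3)&(X<.7)&(Y>.2)&(Y<.56)
r=max(comps(w&(Z>.033)&(Z<.06),20),key=np.sum); rect(W[r],'rib')
l=max(comps(w&(Z>.004)&(Z<.015),100),key=np.sum)|r
l=cv2.morphologyEx(l.astype(np.uint8),cv2.MORPH_CLOSE,np.ones((9,9)));l=cv2.morphologyEx(l,cv2.MORPH_OPEN,np.ones((21,21)))>0
rect(W[l&(z>0)],'lid')
E
python3 lid.py; python3 go.py .49 .36 .2 65
```

```text
time_s: 31.3
tool_pos: [0.4274, -0.0746, 0.0557]
tool_rot: [179.9, -0.0, 65.1]
force: [-0.3, 0.1, -1.0]
grip_width: 0.0468
grasp_force: 12.0
time_s: 31.8
tool_pos: [0.4263, -0.0744, 0.0545]
tool_rot: [-180.0, -0.0, 65.1]
force: [-0.1, -0.5, -0.4]
grip_width: 0.0599
grasp_force: 0.0
time_s: 32.42
tool_pos: [0.4285, -0.0747, 0.178]
tool_rot: [179.7, -0.1, 65.1]
force: [-0.1, -0.2, -0.5]
grip_width: 0.0608
grasp_force: 0.0
rib [489.6 359.4] [ 21.7 100.1] 83.5
lid [490.1 362.3] [272.6 213. ] 85.8
t 32.48 pos [ 0.4272 -0.0746  0.1762] rot [ 1.7983e+02 -4.0000e-02  6.5060e+01] w 0.0609 F 0.0 [-0.5  0.5  0.6] q7 -15.0
turn [ 0.0009 -0.0002  0.0003] shift(after) [ 5.255 -1.585 -0.298] before [ 5.257 -1.579 -0.298]
```

```bash

python3 -m creep '{"translation":[[0,0,0],[0,0,0],[0,0,0],[0,0,0],[0,0,0]],"turn":[[0,0,0.055],[0,0,0.055],[0,0,0.055],[0,0,0.055],[0,0,0.055]],"grip":[0.7,0.7,0.7,0.7,0.7]}' >/dev/null
python3 -m creep '{"translation":[[0,0,0],[0,0,0],[0,0,0],[0,0,0]],"turn":[[0,0,0.055],[0,0,0.055],[0,0,0],[0,0,0]],"grip":[0.7,0.7,0.7,0.7]}' >/dev/null
python3 go.py .49 .361 .2 -5
```

```text
t 33.6 pos [ 0.4258 -0.0743  0.1739] rot [-1.7994e+02  8.0000e-02 -4.0800e+00] w 0.061 F 0.0 [0.1 0.5 0.5] q7 -84.0
turn [-0.0003  0.0005  0.0051] shift(after) [ 0.325 -5.491 -0.326] before [ 0.413 -5.485 -0.321]
```

```bash

python3 -m creep '{"translation":[[0.4,-0.3,-0.3],[0,-0.55,0],[0,-0.6,0],[0,-0.6,0],[0,-0.6,0]],"turn":[[0,0,0],[0,0,0],[0,0,0],[0,0,0],[0,0,0]],"grip":[0.7,0.7,0.7,0.7,0.7]}' >/dev/null
python3 -m creep '{"translation":[[0,-0.6,0],[0,-0.6,0],[0,-0.6,0],[0,-0.6,0],[0,-0.4,0]],"turn":[[0,0,0],[0,0,0],[0,0,0],[0,0,0],[0,0,0]],"grip":[0.7,0.7,0.7,0.7,0.7]}' >/dev/null
python3 -m creep '{"translation":[[0,0,0],[0,0,0],[0,0,0]],"turn":[[0,0,0],[0,0,0],[0,0,0]],"grip":[0.7,0.7,0.7]}' >/dev/null
python3 go.py .49 .361 .2 -5
python3 - <<'E'
from h import *
f,z,K,R,t=cam('wrist'); save(f,'w6.png');W=cloud(z,K,R,t);Z=W[...,2]
m=(z>0)&(Z>.037)&(Z<.045)&(abs(W[...,1]-.36)<.05)
r=max(comps(m,50),key=np.sum); rect(W[r],'rib top')
m=(z>0)&(Z>.005)&(Z<.012); rect(W[max(comps(m,50),key=np.sum)],'lid')
o=cam('top');W=cloud(o[1],*o[2:]);hsv=cv2.cvtColor(o[0],cv2.COLOR_RGB2HSV)
m=(o[1]>0)&(hsv[...,0]>38)&(hsv[...,0]<80)&(hsv[...,1]>110)&(W[...,0]>.3)&(W[...,0]<.7)&(abs(W[...,1])<.2)
for c in comps(m,10): print('lime',W[c].mean(0).round(4),c.sum())
m=np.zeros(m.shape,bool);m[250:350,250:380]=1;m&=(hsv[...,0]>5)&(hsv[...,0]<20)&(hsv[...,1]>180)&(o[1]>0)&(W[...,2]>.045)&(W[...,2]<.07)&(W[...,0]<.5)
print('bowl',cv2.minEnclosingCircle((W[m][:,:2]*1000).astype(np.float32)))
save(o[0],'t6.png')
E
```

```text
t 35.23 pos [0.4911 0.3563 0.1986] rot [179.97  -0.    -4.33] w 0.0606 F 0.0 [ 0.6 -0.8 -0.9] q7 -146.0
turn [ 0.0002 -0.      0.0037] shift(after) [-0.018 -0.057 -0.018] before [-0.018 -0.057 -0.018]
rib top [486.7 361.4] [ 18.  100.5] 84.1
lid [486.4 361.5] [262.7 202.9] 84.0
lime [ 0.428  -0.0749  0.0472] 219
bowl ((417.25885009765625, -75.89864349365234), 61.66218185424805)
```

View pics/w6.png

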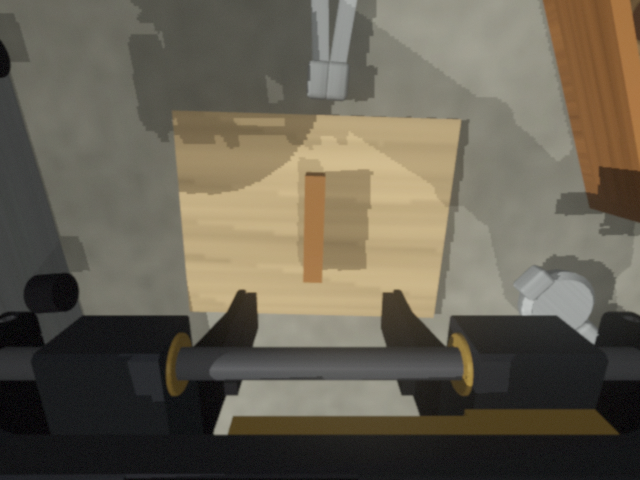

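View pics/t6.png

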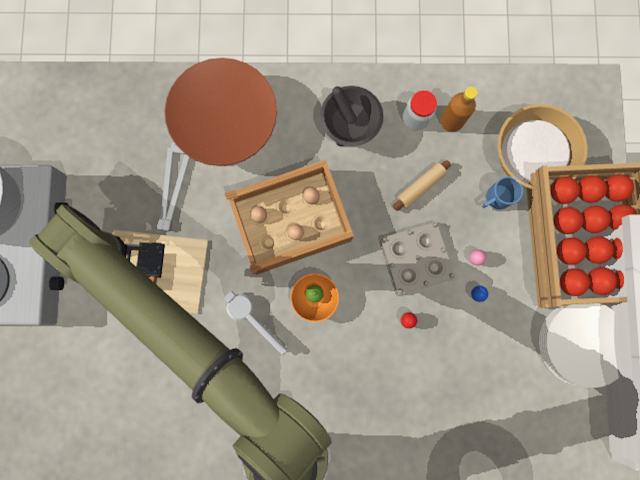

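Wrist view: the lid's rib top is at (314,228), with the tongs and squeezer clear of it. Top view: the lime is in the bowl at (314,294), the flat is empty, and the three eggs are in the box. q7 is close to its limit, so I'll take the half-turn grasp at yaw 174.

```bash

for i in 1; do :; done
python3 -m creep '{"translation":[[0,0,0],[0,0,0],[0,0,0],[0,0,0],[0,0,0]],"turn":[[0,0,-0.055],[0,0,-0.055],[0,0,-0.055],[0,0,-0.055],[0,0,-0.055]],"grip":[0.7,0.7,0.7,0.7,0.7]}' >/dev/null
python3 -m creep '{"translation":[[0,0,0],[0,0,0],[0,0,0],[0,0,0],[0,0,0]],"turn":[[0,0,-0.055],[0,0,-0.055],[0,0,-0.055],[0,0,-0.055],[0,0,-0.055]],"grip":[0.7,0.7,0.7,0.7,0.7]}' >/dev/null
python3 -m creep '{"translation":[[0,0,0],[0,0,0],[0,0,0],[0,0,0],[0,0,0]],"turn":[[0,0,-0.055],[0,0,-0.055],[0,0,-0.055],[0,0,-0.055],[0,0,-0.055]],"grip":[0.7,0.7,0.7,0.7,0.7]}' >/dev/null
python3 -m creep '{"translation":[[0,0,0],[0,0,0],[0,0,0],[0,0,0],[0,0,0]],"turn":[[0,0,-0.055],[0,0,-0.055],[0,0,-0.055],[0,0,0],[0,0,0]],"grip":[0.7,0.7,0.7,0.7,0.7]}' >/dev/null
python3 go.py .488 .3613 .08 174
```

```text
t 37.83 pos [0.4907 0.3575 0.1988] rot [179.98  -0.   173.76] w 0.0608 F 0.0 [-0.9 -0.3 -0.8] q7 21.0
turn [ 0.0001 -0.     -0.0013] shift(after) [0.038 0.043 1.485] before [0.038 0.043 1.485]
```

```bash

python3 -m creep '{"translation":[[0.038,0.043,0.3],[0,0,0.4],[0,0,0.4],[0,0,0.3],[0,0,0]],"turn":[[0,0,0],[0,0,0],[0,0,0],[0,0,0],[0,0,0]],"grip":[0.7,0.7,0.7,0.7,0.7]}' >/dev/null
python3 -m creep '{"translation":[[0,0,0],[0,0,0]],"turn":[[0,0,0],[0,0,0]],"grip":[0.7,0.7]}' >/dev/null
python3 go.py .488 .3613 .014 174
```

```text
t 38.7 pos [0.4883 0.3625 0.0881] rot [1.7987e+02 7.0000e-02 1.7394e+02] w 0.061 F 0.0 [-0.4  0.1 -0. ] q7 17.0
turn [ 0.0007  0.0004 -0.0003] shift(after) [ 0.002 -0.016  0.926] before [ 0.003 -0.018  0.926]
```

```bash

python3 -m creep '{"translation":[[0,-0.015,0.3],[0,0,0.3],[0,0,0.2],[0,0,0],[0,0,0]],"turn":[[0.0007,0.0004,0],[0,0,0],[0,0,0],[0,0,0],[0,0,0]],"grip":[0.6,0.5,0.5,0.5,0.5]}' >/dev/null
python3 go.py .488 .3613 .014 174
```

```text
t 39.33 pos [0.4876 0.3611 0.023 ] rot [-1.7996e+02 -9.0000e-02  1.7397e+02] w 0.0435 F 0.0 [ 0.9 -0.1 -0.3] q7 15.0
turn [-0.0002 -0.0005 -0.0001] shift(after) [-0.005  0.003  0.113] before [-0.005  0.004  0.113]
```

```bash

python3 -m creep '{"translation":[[0,0,0.06],[0,0,0.05],[0,0,0],[0,0,0]],"turn":[[0,0,0],[0,0,0],[0,0,0],[0,0,0]],"grip":[0.5,0.5,0.5,0.5]}' 45
python3 -m creep '{"translation":[[0,0,0],[0,0,0],[0,0,0],[0,0,0]],"turn":[[0,0,0],[0,0,0],[0,0,0],[0,0,0]],"grip":[0.1,0.1,0.1,0.1]}' 45
python3 -m creep '{"translation":[[0,0,-0.1],[0,0,-0.3],[0,0,-0.4],[0,0,-0.4],[0,0,-0.2]],"turn":[[0,0,0],[0,0,0],[0,0,0],[0,0,0],[0,0,0]],"grip":[0.1,0.1,0.1,0.1,0.1]}'
python3 -m creep '{"translation":[[0,0,0],[0,0,0]],"turn":[[0,0,0],[0,0,0]],"grip":[0.1,0.1]}' >/dev/null
python3 go.py .527 .278 .13 200
```

```text
time_s: 39.83
tool_pos: [0.4876, 0.3606, 0.014]
tool_rot: [-179.9, -0.1, 174.0]
force: [0.5, -0.2, 0.7]
grip_width: 0.0435
grasp_force: 0.0
time_s: 40.33
tool_pos: [0.4876, 0.3608, 0.014]
tool_rot: [-179.9, -0.1, 174.0]
force: [0.6, 0.6, 0.1]
grip_width: 0.0177
grasp_force: 45.0
time_s: 40.95
tool_pos: [0.4882, 0.3617, 0.129]
tool_rot: [180.0, 0.0, 174.0]
force: [0.6, -0.2, -1.5]
grip_width: 0.0176
grasp_force: 45.0
t 41.2 pos [0.4874 0.3599 0.1248] rot [-1.7983e+02 -1.5000e-01  1.7395e+02] w 0.0177 F 45.0 [ 0.2 -0.9 -3.7] q7 19.0
turn [-0.0008 -0.001  -0.1447] shift(after) [-0.115 -1.132 -0.064] before [-0.6   -0.966 -0.063]
```

```bash

python3 -m creep '{"translation":[[0,0,0],[0,0,0],[0,0,0],[0,0,0],[0,0,0]],"turn":[[0,0,-0.04],[0,0,-0.055],[0,0,-0.05],[0,0,0],[0,0,0]],"grip":[0.1,0.1,0.1,0.1,0.1]}' >/dev/null
python3 go.py .5243 .2853 .095 200
```

```text
t 41.83 pos [0.4874 0.3604 0.1252] rot [-179.95   -0.19 -160.08] w 0.0178 F 45.0 [-0.   0.5 -2.3] q7 43.0
turn [-0.0003 -0.0011 -0.0004] shift(after) [-0.112 -1.04   0.377] before [-0.115 -1.04   0.378]
```

```bash

python3 -m creep '{"translation":[[-0.03,-0.3,0],[-0.05,-0.4,0],[-0.03,-0.34,0],[0,0,0],[0,0,0]],"turn":[[0,0.001,0],[0,0,0],[0,0,0],[0,0,0],[0,0,0]],"grip":[0.1,0.1,0.1,0.1,0.1]}' >/dev/null
python3 -m creep '{"translation":[[0,0,0.2],[0,0,0.15],[0,0,0],[0,0,0]],"turn":[[0,0,0],[0,0,0],[0,0,0],[0,0,0]],"grip":[0.1,0.1,0.1,0.1]}' >/dev/null
python3 go.py .5243 .2853 .0945 200
cat > chk.py <<'E'
from h import *
ts=env.get_obs()['time_s']
for n in('top','scene'):
    f,z,K,R,t=cam(n); save(f,'%s%d.png'%(n,ts*10)); W=cloud(z,K,R,t);Z=W[...,2];X,Y=W[...,0],W[...,1]
    B=(W[...,:2]-[.6303,-.006])@np.array([[np.cos(.349),-np.sin(.349)],[np.sin(.349),np.cos(.349)]])
    lid=(z>0)&(abs(Z-.0885)<.012)&(B[...,1]>.145)&(B[...,1]<.46)&(abs(B[...,0])<.13)
    np.savez('/tmp/%s_l'%n,lid=lid)
    if lid.sum()<200: continue
    # lid side edges per y-slice in box frame; box lip outer edges per slice
    for y0 in np.arange(.15,.42,.03):
        s=lid&(abs(B[...,1]-y0)<.008)
        if s.sum()>20: print(n,'lid y%.2f'%y0,(B[s][:,0].min()*1000).round(1),(B[s][:,0].max()*1000).round(1),'z',Z[s].mean().round(4))
    for y0 in (-.1,0,.08):
        for sg in(-1,1):
            s=(z>0)&(abs(Z-.0975)<.006)&(abs(B[...,1]-y0)<.02)&(B[...,0]*sg>.085)&(B[...,0]*sg<.125)
            if s.sum()>20: print(n,'lip y%.2f'%y0,sg,(B[s][:,0].min()*1000).round(1),(B[s][:,0].max()*1000).round(1))
E
python3 chk.py
```

```text
t 42.95 pos [0.5242 0.2859 0.0979] rot [-179.98   -0.31 -159.92] w 0.0176 F 45.0 [-0.1  0.1 -1.9] q7 50.0
turn [-0.0001 -0.0017  0.0005] shift(after) [ 0.002 -0.007  0.042] before [ 0.002 -0.007  0.042]
top lid y0.18 -77.8 102.8 z 0.0923
top lid y0.21 -46.1 102.1 z 0.0921
top lid y0.24 69.1 102.5 z 0.0918
top lid y0.27 56.8 103.0 z 0.0924
top lid y0.30 87.0 102.5 z 0.0912
top lid y0.33 -99.3 100.5 z 0.092
top lid y0.36 -99.9 -33.7 z 0.0922
top lid y0.39 -100.6 -1.2 z 0.0925
top lid y0.42 -100.0 -16.2 z 0.0927
top lip y-0.10 -1 -109.2 -92.7
top lip y-0.10 1 90.2 107.8
top lip y0.00 -1 -109.0 -92.2
top lip y0.00 1 90.7 108.1
top lip y0.08 -1 -108.6 -91.8
top lip y0.08 1 90.9 109.0
scene lid y0.18 -103.7 98.3 z 0.0893
scene lid y0.21 -103.2 97.9 z 0.0914
scene lid y0.24 -102.0 97.1 z 0.0913
scene lid y0.27 -103.7 96.9 z 0.0914
scene lid y0.30 -103.8 97.7 z 0.0926
scene lid y0.33 -103.5 97.7 z 0.0915
scene lid y0.36 -103.4 96.2 z 0.0913
scene lid y0.39 -103.9 96.9 z 0.0913
scene lid y0.42 -104.0 97.4 z 0.0911
scene lip y-0.10 -1 -112.8 -96.2
scene lip y-0.10 1 87.0 102.8
scene lip y0.00 -1 -112.8 -96.2
scene lip y0.00 1 87.3 103.3
scene lip y0.08 -1 -112.8 -95.8
scene lip y0.08 1 87.4 103.3
```

Both views agree: the lid is 1.6 mm too far in +x of the box, parallel to it, and 4 mm high.

```bash

python3 -m creep '{"translation":[[0.02,0,0.025],[0,0,0.02],[0,0,0],[0,0,0]],"turn":[[0,-0.0017,0],[0,0,0],[0,0,0],[0,0,0]],"grip":[0.1,0.1,0.1,0.1]}' >/dev/null
python3 go.py .5227 .2853 .094 200
python3 -m creep '{"translation":[[0,-0.15,0],[0,-0.2,0],[0,-0.2,0],[0,0,0],[0,0,0]],"turn":[[0,0,0],[0,0,0],[0,0,0],[0,0,0],[0,0,0]],"grip":[0.1,0.1,0.1,0.1,0.1]}'
python3 go.py .5373 .2445 .094 200
```

```text
t 43.55 pos [0.523  0.2849 0.0944] rot [-1.7997e+02  1.0000e-02 -1.5995e+02] w 0.0179 F 45.0 [ 0.4  0.5 -2.8] q7 50.0
turn [-0.0002  0.      0.0003] shift(after) [0.001 0.006 0.005] before [0.001 0.006 0.005]
time_s: 44.18
tool_pos: [0.5378, 0.2437, 0.0944]
tool_rot: [180.0, 0.0, -160.0]
force: [0.1, 0.7, -3.3]
grip_width: 0.0181
grasp_force: 45.0
t 44.17 pos [0.5378 0.2437 0.0944] rot [ 1.7999e+02  1.0000e-02 -1.5996e+02] w 0.0181 F 45.0 [ 0.1  0.7 -3.3] q7 55.0
turn [0.     0.     0.0002] shift(after) [0.003 0.011 0.005] before [0.003 0.011 0.005]
```

```bash

python3 -m creep '{"translation":[[0,-0.15,0],[0,-0.15,0],[0,-0.15,0],[0,0,0],[0,0,0]],"turn":[[0,0,0],[0,0,0],[0,0,0],[0,0,0],[0,0,0]],"grip":[0.1,0.1,0.1,0.1,0.1]}'
python3 -m creep '{"translation":[[0,-0.15,0],[0,-0.15,0],[0,-0.15,0],[0,0,0],[0,0,0]],"turn":[[0,0,0],[0,0,0],[0,0,0],[0,0,0],[0,0,0]],"grip":[0.1,0.1,0.1,0.1,0.1]}'
python3 go.py .5613 .1783 .094 200
```

```text
time_s: 44.8
tool_pos: [0.5502, 0.21, 0.0944]
tool_rot: [-180.0, 0.0, -159.9]
force: [-0.6, -0.1, -3.1]
grip_width: 0.0179
grasp_force: 45.0
time_s: 45.42
tool_pos: [0.5625, 0.1762, 0.0944]
tool_rot: [-180.0, 0.0, -159.9]
force: [0.5, 0.9, -2.1]
grip_width: 0.0178
grasp_force: 45.0
t 45.42 pos [0.5625 0.1762 0.0944] rot [-180.      0.   -159.95] w 0.0178 F 45.0 [ 0.5  0.9 -2.1] q7 61.0
turn [-0.      0.      0.0003] shift(after) [0.005 0.03  0.005] before [0.005 0.03  0.005]
```

```bash

python3 -m creep '{"translation":[[0,-0.2,0],[0,-0.2,0],[0,-0.2,0],[0,-0.2,0],[0,0,0]],"turn":[[0,0,0],[0,0,0],[0,0,0],[0,0,0],[0,0,0]],"grip":[0.1,0.1,0.1,0.1,0.1]}'
python3 -m creep '{"translation":[[0,-0.2,0],[0,-0.2,0],[0,-0.2,0],[0,-0.2,0],[0,0,0]],"turn":[[0,0,0],[0,0,0],[0,0,0],[0,0,0],[0,0,0]],"grip":[0.1,0.1,0.1,0.1,0.1]}'
python3 -m creep '{"translation":[[0,-0.2,0],[0,-0.2,0],[0,-0.15,0],[0,-0.1,0],[0,0,0]],"turn":[[0,0,0],[0,0,0],[0,0,0],[0,0,0],[0,0,0]],"grip":[0.1,0.1,0.1,0.1,0.1]}'
python3 go.py .627 -.0019 .0925 200
```

```text
time_s: 46.05
tool_pos: [0.5855, 0.1135, 0.0941]
tool_rot: [-179.9, -0.0, -160.2]
force: [-0.7, 0.5, -2.5]
grip_width: 0.0177
grasp_force: 45.0
time_s: 46.68
tool_pos: [0.6073, 0.0534, 0.0942]
tool_rot: [-179.9, -0.0, -160.1]
force: [0.7, 0.5, -3.2]
grip_width: 0.0174
grasp_force: 45.0
time_s: 47.3
tool_pos: [0.6246, 0.0061, 0.0944]
tool_rot: [-180.0, -0.0, -160.0]
force: [0.3, -0.5, -3.1]
grip_width: 0.0183
grasp_force: 45.0
t 47.3 pos [0.6246 0.0061 0.0944] rot [-179.98   -0.   -160.02] w 0.0183 F 45.0 [ 0.3 -0.5 -3.1] q7 78.0
turn [-0.0001 -0.     -0.0001] shift(after) [ 0.006 -0.105  0.023] before [ 0.006 -0.105  0.024]
```

Small steps to the stop while watching the force.

```bash

python3 -m creep '{"translation":[[0,-0.06,0.01],[0,0,0],[0,0,0]],"turn":[[0,0,0],[0,0,0],[0,0,0]],"grip":[0.1,0.1,0.1]}'
python3 -m creep '{"translation":[[0,-0.03,0],[0,0,0],[0,0,0]],"turn":[[0,0,0],[0,0,0],[0,0,0]],"grip":[0.1,0.1,0.1]}'
python3 -m creep '{"translation":[[0,-0.03,0],[0,0,0],[0,0,0]],"turn":[[0,0,0],[0,0,0],[0,0,0]],"grip":[0.1,0.1,0.1]}'
```

```text
time_s: 47.68
tool_pos: [0.6259, 0.0028, 0.0937]
tool_rot: [-180.0, 0.0, -159.9]
force: [0.2, 0.3, -2.4]
grip_width: 0.0178
grasp_force: 45.0
time_s: 48.05
tool_pos: [0.6269, 0.0002, 0.0937]
tool_rot: [-180.0, 0.0, -159.9]
force: [-0.2, 0.7, -2.6]
grip_width: 0.0175
grasp_force: 45.0
time_s: 48.42
tool_pos: [0.6277, -0.0014, 0.0938]
tool_rot: [180.0, 0.0, -159.9]
force: [-0.4, 1.5, -2.2]
grip_width: 0.0176
grasp_force: 45.0
```

```bash

python3 -m creep '{"translation":[[0,-0.03,0],[0,0,0],[0,0,0]],"turn":[[0,0,0],[0,0,0],[0,0,0]],"grip":[0.1,0.1,0.1]}'
python3 -m creep '{"translation":[[0,-0.03,0],[0,0,0],[0,0,0]],"turn":[[0,0,0],[0,0,0],[0,0,0]],"grip":[0.1,0.1,0.1]}'
```

```text
time_s: 48.8
tool_pos: [0.6282, -0.0016, 0.0941]
tool_rot: [179.8, 0.1, -159.8]
force: [-1.2, 6.2, -2.1]
grip_width: 0.0177
grasp_force: 45.0
time_s: 49.18
tool_pos: [0.6282, -0.0017, 0.0944]
tool_rot: [179.7, 0.1, -159.8]
force: [-2.9, 10.0, -1.8]
grip_width: 0.0177
grasp_force: 45.1
```

The force is rising to 10 N with no further motion, so the lid is against the stop. Now I'll relieve it, lower it onto the ledge and release.

```bash

python3 -m creep '{"translation":[[0,0.04,0.015],[0,0,0],[0,0,0]],"turn":[[0,0,0],[0,0,0],[0,0,0]],"grip":[0.1,0.1,0.1]}'
python3 -m creep '{"translation":[[0,0,0],[0,0,0],[0,0,0],[0,0,0]],"turn":[[0,0,0],[0,0,0],[0,0,0],[0,0,0]],"grip":[0.3,0.45,0.5,0.5]}'
python3 -m creep '{"translation":[[0,0,-0.2],[0,0,-0.4],[0,0,-0.5],[0,0,-0.4],[0,0,-0.1]],"turn":[[0,0,0],[0,0,0],[0,0,0],[0,0,0],[0,0,0]],"grip":[0.6,0.7,0.7,0.7,0.7]}'
python3 -m creep '{"translation":[[0.5,0.5,0],[0.6,0.5,0],[0.6,0.5,0],[0,0,0],[0,0,0]],"turn":[[0,0,0],[0,0,0],[0,0,0],[0,0,0],[0,0,0]],"grip":[0.7,0.7,0.7,0.7,0.7]}'
python3 - <<'E'
from h import *
for n in('top','scene'):
    f,z,K,R,t=cam(n); save(f,n+'_end.png'); W=cloud(z,K,R,t);Z=W[...,2]
    B=(W[...,:2]-[.6303,-.006])@np.array([[np.cos(.349),-np.sin(.349)],[np.sin(.349),np.cos(.349)]])
    m=(z>0)&(Z>.108)&(Z<.13)&(abs(B[...,0])<.08)&(abs(B[...,1])<.06)
    if m.sum(): r=max(comps(m,10),key=np.sum); print(n,'rib',B[r].mean(0).round(4),np.median(Z[r]),np.ptp(B[r],0))
    m=(z>0)&(abs(Z-.086)<.006)&(abs(B[...,0])<.085)&(abs(B[...,1])<.16)
    print(n,'lid',B[m].min(0),B[m].max(0),np.median(Z[m]))
E
```

```text
time_s: 49.55
tool_pos: [0.6281, -0.0016, 0.093]
tool_rot: [179.9, 0.1, -159.9]
force: [-0.0, 6.2, -0.5]
grip_width: 0.018
grasp_force: 45.0
time_s: 50.05
tool_pos: [0.6285, -0.0043, 0.0926]
tool_rot: [-179.9, 0.0, -160.0]
force: [0.5, -0.0, 0.8]
grip_width: 0.0421
grasp_force: 0.0
time_s: 50.68
tool_pos: [0.6293, -0.0027, 0.224]
tool_rot: [-179.9, 0.2, -159.9]
force: [0.4, 0.5, -1.1]
grip_width: 0.0609
grasp_force: 0.0
time_s: 51.3
tool_pos: [0.4818, 0.0504, 0.226]
tool_rot: [-179.9, -0.6, -159.5]
force: [-0.1, -0.5, -0.5]
grip_width: 0.0608
grasp_force: 0.0
top rib [0.0023 0.003 ] 0.11852343387818721 [0.10138863 0.01801583]
top lid [-0.08481875 -0.13976196] [0.08499278 0.1338083 ] 0.08667412640880723
scene rib [-0.0028  0.002 ] 0.1168110144348872 [0.0999312  0.02398285]
scene lid [-0.08495384 -0.14227188] [0.08493416 0.13933565] 0.08546634259366512
```

View pics/scene_end.png

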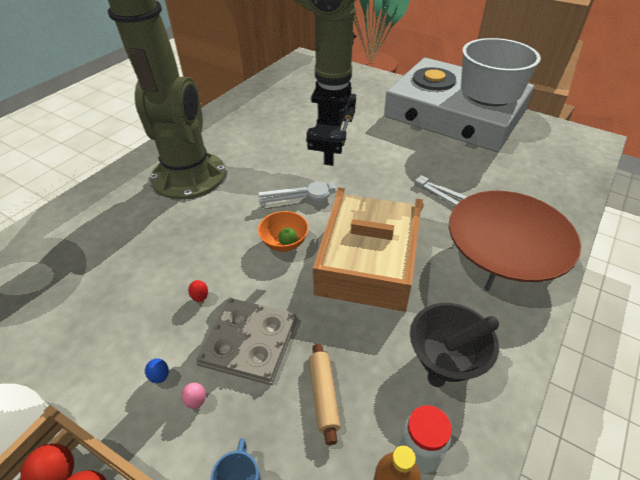

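View pics/top_end.png

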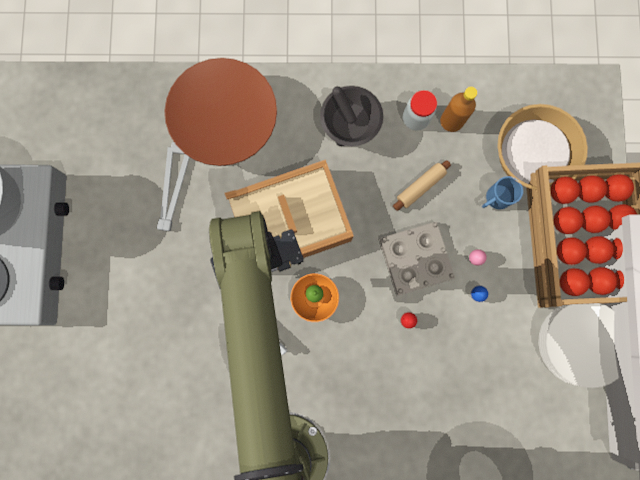

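The scene and top views show the lid fully home: its rib is at about (372,230) in the scene view and its far edge is against the end wall. The lime is in the bowl at (314,294), the bystanders have not moved, and the robot is clear. Handing in.

```bash
python3 -c "
from cell import env
print(env.sign_off())"
```

```text
the job is handed in; nothing more can be done
None
```

The job is handed in (sign-off returned no verdict): the one lime is in the bowl, all three eggs stand in their own pockets, and the lid is slid home against its stop, with the squeezer, tongs and rolling pin left where they were.

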